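# Set the stop of a drill jig to the marker, load the brass bar and shut the leaf

### The job

Set up the green drill jig for the next hole: crank its handwheel until the brass pointer of the stop slide lines up with the red setting marker on the scale. Then lay the brass bar in the jig's two vee blocks with its end right up against the stop, and after that fold the hinged steel leaf fully down over it. Leave the setting as wound, leave the other two bars in the rack, and do not knock the oil bottle over.

Things in the scene. Friction and masses are not known exactly. Their poses are not given: they have to be found in the camera images.
- jig: Green cast drill jig, fixed: bed 240 x 120 mm, top of the ways 92 mm high. Origin: centre of its underside. x runs along the bed from the handwheel end (-138 mm) to the tail (+124), z up, y towards the leaf's hinge side. Vee blocks at x = -8 to +20 mm (under the leaf) and +100 to +116: 90 degree vees, 40 mm wide across y, tops 121 mm high; free down to the ways between them
- wheel_axis (a point): Fixed point on the axis of the handwheel, 75 mm above the bench, level (along the jig's x) with the middle of the crank handle. The axis is the jig's x axis direction. The handle's centre runs on a circle of 30 mm radius about this point
- handwheel (a joint): Angle of the aluminium handwheel (80 mm diameter, 10 mm thick), rad, 0 to 23.5. Grows clockwise seen from the handle's side (looking along jig +x). At angle q the handle lies at jig y = -30 sin q, z = 75 + 30 cos q mm. One turn moves the stop slide 8 mm; growing moves it along jig +x, to the vees. Takes about 4 N at the handle; stays where left; the slide cannot be pushed back
- handle_mid (a point): Centre of the crank handle: black, round, 18 mm diameter, 55 mm long, parallel to jig x, standing out from the wheel away from the bed, free to spin on its pin so a grip need not turn. Its middle is 30 mm from the wheel's face and runs 45 to 105 mm above the bench. Can be pinched from above all round the circle, fingers either side along jig y
- pointer (a point): Tip of the brass pointer (3 mm wide) on the stop slide, at the edge of the scale. Moves along the jig's x with the slide; axes as the jig's
- mark (a point): Index tip of the red setting marker (a red clip with a 3 mm wide index) fixed to the scale, on the far side of the pointer's tip. Its x, y and z axes are the jig's. The pointer must come level with it along the jig's x. At the start it is 9 to 23 mm ahead of the pointer (on the +x side)
- stop_face (a point): Centre of the stop's flat steel face (a 16 mm button, 122 mm above the bench), facing along the jig's +x, on the line of the bar lying in the vees. Moves with the slide; axes as the jig's
- vee_mid (a point): Point of the fixed line on which the axis of an 18 mm bar lies when it rests in both vees: 122 mm above the bench, at jig x = +56 mm, y = 0. Axes as the jig's
- leaf (a joint): Angle of the hinged steel leaf with the drill bush, rad: 0 = fully down over the bar (level), 1.57 = upright, at most 1.8. Stiff hinge, stays where it is left; takes about 2 N at the tip to move. Starts up, at 1.40 to 1.75
- leaf_hinge (a point): Middle of the leaf's hinge axis (fixed, along jig x; at jig x = +6 mm, y = +26 mm, 136.5 mm high). The leaf is 26 mm wide along x, 8 mm thick, centred on the hinge axis; shut, it reaches 54 mm from it towards jig -y, plus a thumb tab 7 mm longer and 16 mm wide; upright, its tab is 198 mm above the bench
- leaf_tip (a point): Point on the upper face of the leaf (the face that looks up when shut and towards the jig's +y when the leaf is upright), 52 mm from the hinge axis, mid-width
- brass_bar_center (a point): Centre of the brass bar: round, 18 mm diameter, 160 mm long, 0.25 to 0.40 kg, both ends flat and alike. Its x axis runs along the bar. It lies in one of the three places of the wooden rack, about 46 mm above the bench
- steel_bar_center (a point): Centre of the bright steel bar, same size, lying in the rack; to be left there
- black_bar_center (a point): Centre of the black bar, same size, lying in the rack; to be left there
- rack: Wooden rack, fixed: 124 x 176 mm board, 12 mm thick, with two notched rails (16 mm thick, at x = +46 and -46 mm, tops 45 mm high) carrying three parallel bars along its x axis at y = -56, 0, +56 mm. Between the rails the space under the bars is free down to the board. Origin: centre of its underside
- oil_bottle: Amber oil bottle with red cap, 60 mm diameter, 150 mm high, standing beyond the jig. Origin: centre of its underside, z up
Mind the look-alikes: they are no part of the job. There is more than one size of the part that bears brass_bar_center; the job needs the smallest.

How it is judged (in metres and radians):
On the way, in this order (a step that is already met when the one before it is completed fails the run):
1. the stop slide is wound until its pointer lines up with the red marker (within 1.5 mm) (x of pointer in the frame of mark between -0.0015 and 0.0015 m), for 0.3 s.
2. the brass bar lies in both vees with its end against the stop, let go (x of brass_bar_center in the frame of stop_face between 0.078 and 0.082 m and y of brass_bar_center in the frame of vee_mid between -0.002 and 0.002 m and z of brass_bar_center in the frame of vee_mid below 0.002 m and angle between the x axis of brass_bar_center and the x axis of jig, either way round below 0.04 rad and contact force between the fingers and brass_bar_c0 below 0.1 N), for 0.2 s.
3. the leaf is folded fully down (value of joint leaf below 0.06 rad), for 0.2 s.
At the end, for the whole second after the job is handed in: The pointer is within 1.5 mm of the red marker along the scale; the brass bar rests in both vees (axis within 2 mm of its seat) with its end within 2 mm of the stop's face; the leaf is fully down (within 0.06 rad); the robot touches nothing (all of step 1 and x of brass_bar_center in the frame of stop_face between 0.078 and 0.082 m and y of brass_bar_center in the frame of vee_mid between -0.002 and 0.002 m and z of brass_bar_center in the frame of vee_mid below 0.002 m and angle between the x axis of brass_bar_center and the x axis of jig, either way round below 0.04 rad and value of joint leaf below 0.06 rad).
It fails at once if the steel or the black bar is moved more than 20 mm from its place (distance of any of steel_bar_center, black_bar_center from where it was at the start of the episode above 0.02 m).
It fails at once if the oil bottle is knocked over (angle between oil_bottle's own z axis and vertical above 0.5 rad).
It also fails if it takes over 72 s, if anything falls off the work surface, if the arm or the gripper's body presses on something with over 40 N, if the wrist force passes 120 N, or if a joint passes its speed limit or range.

### The arm

A 7-joint arm with a two-finger parallel gripper is mounted at the origin on the work surface. World frame = base frame: x ahead of the robot, y to its left, z up, the work surface at z = 0. Lengths are in mm, angles in rad, forces in N, time in s.
With the tool pointing down it reaches from about 350 to 900 mm from the base axis. Payload 19.9 kg.
Tool frame: the origin (TCP) lies between the finger pads; the fingertips stand 19 mm ahead of it and the grasp point (between the pads) is the TCP; y points along the fingers, x is the direction in which the jaws open and shut, and the axes are right-handed (so a half turn about y gives the same grasp; the last joint's range is limited). The gripper opens to 85 mm and grips with 20 to 120 N. Pads are 22 mm wide; open, the fingers measure 114 mm over their backs; the gripper's body (76 mm by 85 mm) begins 54 mm behind the grasp point. The pads swing forward as they close: fully open they stand 13 mm farther back than shut.
Start: joints at [-1.21, 0.417, -0.01, 1.614, 0.005, 1.111, -0.053], TCP at [244.41, 575.21, 250.26] pointing down, gripper open.
Joint ranges: [-2.81, 2.81], [-0.39, 2.02], [-1.27, 1.25], [0.06, 2.57], [-1.19, 4.33], [0.19, 2], [-2.82, 2.82]. Speed limits (rad/s): [1.89, 1.89, 2.39, 2.39, 3.01, 3.01, 3.01].

### API

Orientations are given as [roll, pitch, yaw] about the fixed x, y, z axes, in that order (R = Rz(yaw) Ry(pitch) Rx(roll)).
In Python, from rig import arm, cams, order gives the robot as it stands.
- The arm moves only by the tool jog_arm, never from a script. Its argument "commands" is one flat list of numbers, 6 for each row, row after row: the shift along the tool's x, y, z in m, then the turn, a rotation vector about the tool's x, y, z in rad. A call has 1 to 10 rows; each row is the pose to reach, as a shift and turn from the pose measured when the call began, along the tool's axes at that moment; what a row does not reach only later rows make up. A row lasts 1/10 s, in which the tool goes at most 50 mm and 8.59 degrees, less where a joint would pass 70% of its speed; a pose out of reach is approached as far as the arm can. A call with a gripper value outside its range is refused whole. "fingers" is the opening, from 0 (shut) to 1 (fully open), set as the call begins (left out, the last holds). The fingers move at their own pace and stop on an object; "grip_force" is the grip in N (left out, the last holds). Time passes only in rows, so rows that repeat a pose let the fingers close. It gives the time, the measured TCP pose, the force and the opening at its end, in the units of the state.
- arm.get_state(): the state, without advancing time (a new reading comes with each control period).
- cams.capture(name): name is "side" or "top"; returns a dict with "image" (420x560x3 uint8, red, green, blue), "camera_matrix" (3x3 intrinsics, pixels), "rvec" (rotation vector, rad) and "tvec" (3), from world to camera coordinates, as OpenCV has them. Camera axes: x right, y down, z forward; pixel columns grow to the right and rows downward; lengths in mm; the calibration is good to about 2 mm. A picture is of the moment at which its call begins. There is no depth.
- order.close_job(): hands the job in, once; it reports no verdict.
Trained networks look in a picture, given as the dict that the camera call returned (one of the last four; its "shot" number tells which), for a name from the list of things; names that differ only in an ending like _2 or _b are one class to them, and where a whole thing is asked for, a point or a joint stands for the part that bears it (a point fixed in the world has none). Each returns a list of dicts, best first, with "conf" (0 to 1); they miss things now and then, are a little off and sometimes report something else, mostly with a low value. They report only what shows in the picture. A call takes as long as a camera call. They do not tell look-alikes from the thing itself.
- cams.find_in(picture, name): "point" ([row, column] in pixels, amid what is visible of it).
- cams.masks_of(picture, name): "mask" (420x560 bool, what is visible of it) and "point" ([row, column] in pixels, amid what is visible of it).
- cams.mark_of(picture, name): "point" ([row, column] in pixels: a listed point, or the origin of a listed thing).
The state is a dict: "time": time; "joint_positions": joint angles; "qd": joint speeds; "tau": joint torques, N m; "position": TCP position; "tcp_rot": TCP orientation; "wrist_force": force on the tool from outside, world axes, zero at the start; "ft_torque": the same for the moment, N m; "finger_gap": finger opening in mm.
Only numpy, scipy, OpenCV 4.12 (cv2) and the standard library are available. Lean on these libraries where they do the work, as an engineer would, in place of code of your own. Each camera call takes 0.05 s, during which the arm holds its last target.

## Working session

There is one attempt and no reset: what is moved stays moved. The work goes in short steps, Python scripts to look and compute and a tool call to move; the robot and the scene stay as the last step left them, time stands still between calls to the robot, and variables do not carry over. Pictures are saved under pics/ and viewed, and the job is handed in when it is done.

Besides the shell and the picture viewer there is one more tool, called after "Request:" as a command line: name --argument value ..., lists and objects as JSON in quotes. jog_arm: Moves the arm, as the interface text tells. Its arguments: {"type":"object","properties":{"commands":{"type":"array"},"fingers":{"type":"number"},"grip_force":{"type":"number"}},"required":["commands"]}

```bash
ls; mkdir -p pics
python3 - <<'E'
from rig import arm,cams,order
import cv2,numpy as np
s=arm.get_state();print(s)
for n in("side","top"):
    p=cams.capture(n);cv2.imwrite(f"pics/{n}0.png",p["image"][:,:,::-1]);print(n,p["camera_matrix"],p["rvec"],p["tvec"],p["shot"])
    R=cv2.Rodrigues(np.array(p["rvec"],float))[0];print(-R.T@np.array(p["tvec"]).ravel())
    for k in["jig","handle_mid","handwheel","pointer","mark","stop_face","vee_mid","leaf_hinge","leaf_tip","wheel_axis","brass_bar_center","steel_bar_center","black_bar_center","rack","oil_bottle"]:
        try: print(k,[(np.round(d["point"],1).tolist(),round(d["conf"],2)) for d in cams.mark_of(p,k)])
        except Exception as e: print(k,e)
E
```

```text
pics
{'time': 0.0, 'joint_positions': array([-1.21049582,  0.41797973, -0.01028076,  1.61422065,  0.00469494,
        1.11068761, -0.05299473]), 'qd': array([-5.21669305e-05, -4.74689856e-04,  9.20986047e-04,  9.50279777e-04,
        8.70726176e-04, -8.76420875e-04,  2.91509884e-04]), 'tau': array([-2.84491098e-04, -8.64456081e+01,  6.78816866e-01, -4.34892619e+01,
        1.91625499e-02,  7.28939805e-03,  1.37246792e-05]), 'position': array([244.30760318, 574.89807137, 249.63722811]), 'tcp_rot': array([-1.57089460e+00,  1.26798063e-03,  1.16898688e+00]), 'wrist_force': array([-0.51904861, -0.33003862, -0.19049504]), 'ft_torque': array([0.00584461, 0.01833598, 0.02775221]), 'finger_gap': 85.37680812472503}
side [[494.83524256   0.         278.58563478]
 [  0.         494.83524256 211.23327769]
 [  0.           0.           1.        ]] [ 2.05835955 -0.11872295  0.09556269] [-505.11403206  192.07205125 1041.7032493 ] 1
[ 385.8073372  -884.25800935  668.14518581]
jig [([320.7, 306.3], 0.75)]
handle_mid [([332.8, 325.2], 0.84), ([346.2, 323.1], 0.22)]
handwheel it knows: black_bar_cente
[... 1066 characters left out ...]
ar_center, brass_bar_center, handle_mid, jig, leaf_hinge, leaf_tip, mark, oil_bottle, pointer, rack, steel_bar_center, stop_face, vee_mid, wheel_axis
pointer [([179.4, 391.4], 0.92), ([126.9, 332.2], 0.27)]
mark []
stop_face [([189.7, 376.7], 0.81), ([193.2, 348.2], 0.68), ([215.6, 217.2], 0.19)]
vee_mid [([190.3, 347.9], 0.61)]
leaf_hinge [([198.2, 364.2], 0.57)]
leaf_tip [([199.3, 367.9], 0.58)]
wheel_axis [([192.4, 423.2], 0.72)]
brass_bar_center [([216.9, 220.0], 0.78), ([297.4, 210.4], 0.73), ([204.3, 137.7], 0.61), ([203.0, 369.3], 0.47)]
steel_bar_center [([181.3, 233.3], 0.67)]
black_bar_center [([201.0, 224.5], 0.86)]
rack [([205.1, 226.0], 0.62)]
oil_bottle [([127.6, 334.1], 0.58)]
```

View pics/side0.png

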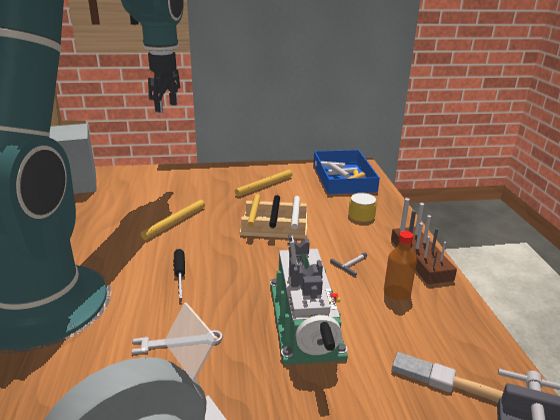

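View pics/top0.png

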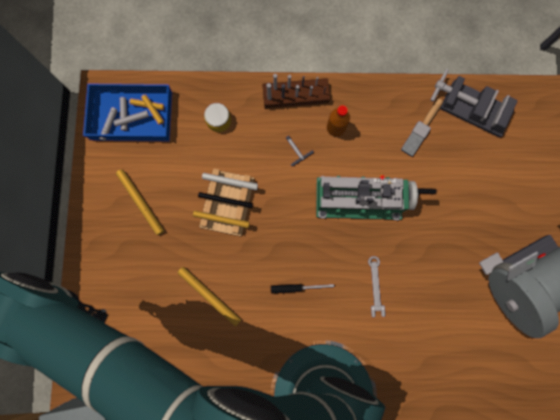

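Run:
```python
import cv2
a=cv2.imread("pics/side0.png")[220:375,255:365];cv2.imwrite("pics/c1.png",cv2.resize(a,None,fx=3.8,fy=3.8,interpolation=cv2.INTER_CUBIC))
a=cv2.imread("pics/top0.png")[160:235,305:445];cv2.imwrite("pics/c2.png",cv2.resize(a,None,fx=5.5,fy=5.5,interpolation=cv2.INTER_CUBIC))
a=cv2.imread("pics/top0.png")[160:245,185:275];cv2.imwrite("pics/c3.png",cv2.resize(a,None,fx=6,fy=6,interpolation=cv2.INTER_CUBIC))
```

```text
(no output)
```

View pics/c1.png

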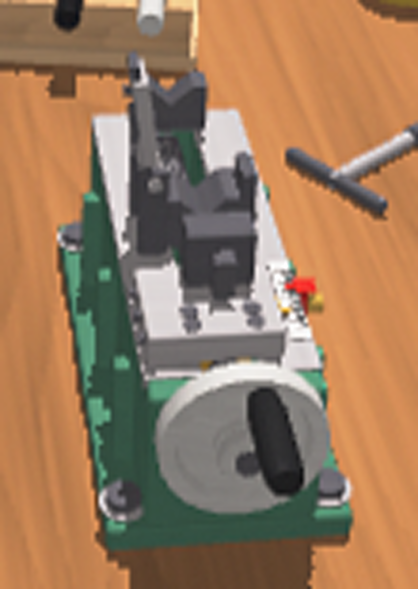

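View pics/c2.png

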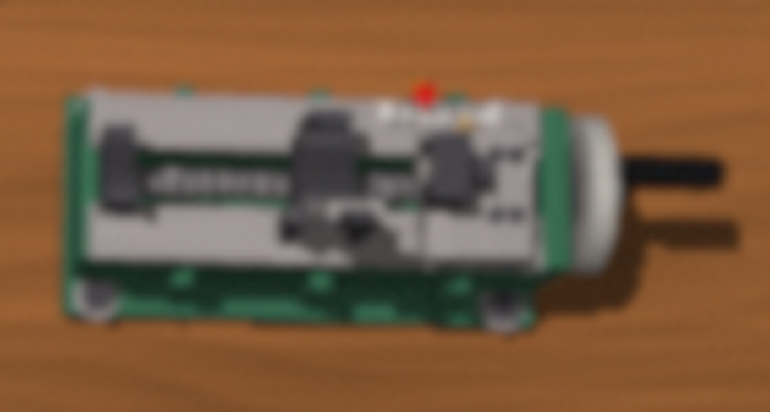

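View pics/c3.png

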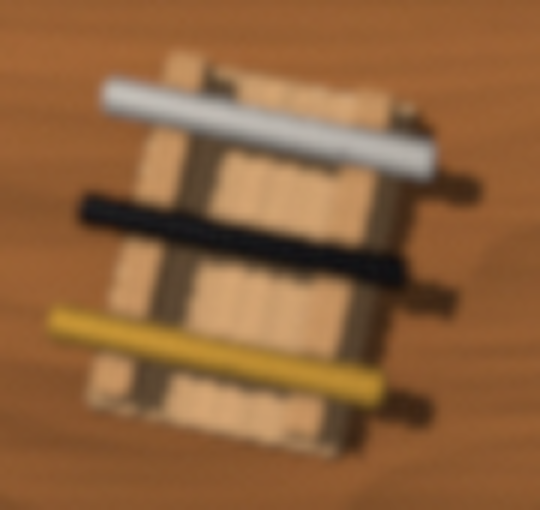

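```bash
cat > h.py <<'E'
import numpy as np,cv2
from scipy.optimize import least_squares
def cam(p):
    return dict(K=np.array(p["camera_matrix"],float),r=np.array(p["rvec"],float),t=np.array(p["tvec"],float))
def proj(c,P):
    o=cv2.projectPoints(np.atleast_2d(P).astype(float),c["r"],c["t"],c["K"],None)[0].reshape(-1,2)
    return o[:,::-1]  # row,col
def onplane(c,rc,z):
    R=cv2.Rodrigues(c["r"])[0];C=-R.T@c["t"].ravel()
    d=R.T@np.linalg.inv(c["K"])@np.array([rc[1],rc[0],1.]);return C+d*(z-C[2])/d[2]
def tri(c1,a,c2,b):
    P=lambda c:c["K"]@np.hstack([cv2.Rodrigues(c["r"])[0],c["t"].reshape(3,1)])
    X=cv2.triangulatePoints(P(c1),P(c2),np.array(a[::-1],float),np.array(b[::-1],float)).ravel();return X[:3]/X[3]
def jig2w(j,P):
    c,s=np.cos(j[2]),np.sin(j[2]);P=np.atleast_2d(P)
    return np.c_[j[0]+c*P[:,0]-s*P[:,1],j[1]+s*P[:,0]+c*P[:,1],P[:,2]]
def w2jig(j,P):
    c,s=np.cos(j[2]),np.sin(j[2]);P=np.atleast_2d(P)-np.array([j[0],j[1],0]);return np.c_[c*P[:,0]+s*P[:,1],-s*P[:,0]+c*P[:,1],P[:,2]]
E
python3 - <<'E'
import sys;sys.path.insert(0,'.')
from h import *
from rig import cams
import pickle
S=cams.capture("side");T=cams.capture("top");pickle.dump((cam(S),cam(T)),open("cams.pkl","wb"))
cs,ct=cam(S),cam(T)
obs={}
for k in["jig","handle_mid","pointer","mark","stop_face","vee_mid","leaf_hinge","leaf_tip","wheel_axis","brass_bar_center","steel_bar_center","black_bar_center","rack","oil_bottle"]:
    a=cams.mark_of(S,k);b=cams.mark_of(T,k)
    out=[]
    for u in a[:2]:
        for v in b[:2]:
            X=tri(cs,u["point"],ct,v["point"]);e=np.abs(proj(cs,X)-u["point"]).max()
            out.append((X.round(0).tolist(),round(float(e),1),round(u["conf"],2),round(v["conf"],2)))
    print(k,out)
E
```

```text
jig [([557.0, -109.0, -3.0], 2.8, 0.67, 0.83)]
handle_mid [([551.0, -280.0, 106.0], 1.1, 0.51, 0.52), ([549.0, -284.0, 90.0], 4.0, 0.28, 0.52)]
pointer [([587.0, -180.0, 92.0], 0.6, 0.76, 0.86)]
mark [([682.0, 294.0, -260.0], 7.0, 0.48, 0.58)]
stop_face [([552.0, -142.0, 120.0], 0.5, 0.85, 0.76)]
vee_mid [([545.0, -56.0, 126.0], 1.1, 0.84, 0.72), ([587.0, 305.0, -114.0], 8.3, 0.84, 0.65), ([529.0, -43.0, 216.0], 0.1, 0.4, 0.72), ([561.0, 287.0, 35.0], 8.9, 0.4, 0.65)]
leaf_hinge [([523.0, -107.0, 132.0], 1.7, 0.93, 0.91), ([537.0, -57.0, 98.0], 4.0, 0.93, 0.37)]
leaf_tip [([511.0, -99.0, 183.0], 0.0, 0.56, 0.5), ([507.0, -219.0, 260.0], 9.7, 0.56, 0.3)]
wheel_axis [([548.0, -278.0, 83.0], 0.6, 0.56, 0.77), ([706.0, 326.0, -501.0], 1.9, 0.56, 0.75), ([502.0, -219.0, 262.0], 5.8, 0.42, 0.77), ([585.0, 279.0, -43.0], 4.6, 0.42, 0.75)]
brass_bar_center [([520.0, 572.0, -94.0], 6.3, 0.62, 0.73), ([396.0, 347.0, 27.0], 30.6, 0.62, 0.69), ([395.0, 629.0, -154.0], 50.5, 0.59, 0.73), ([263.0, 322.0, 9.0], 2.5, 0.59, 0.69)]
steel_bar_center [([584.0, 265.0, 38.0], 0.6, 0.74, 0.69), ([697.0, 298.0, -299.0], 9.6, 0.66, 0.69)]
black_bar_center [([534.0, 281.0, 54.0], 0.0, 0.72, 0.83), ([490.0, -204.0, 314.0], 11.6, 0.72, 0.26)]
rack [([532.0, 280.0, -2.0], 0.6, 0.8, 0.74), ([666.0, 319.0, -326.0], 19.2, 0.47, 0.74)]
oil_bottle [([770.0, -37.0, -3.0], 0.7, 0.91, 0.91)]
```

```bash
cat > m.py <<'E'
from h import *
from rig import cams,arm
import sys
def grab(n=3,names=("jig","handle_mid","pointer","stop_face","vee_mid","leaf_hinge","leaf_tip","wheel_axis","mark")):
    D=[]
    for i in range(n):
        for v in("side","top"):
            p=cams.capture(v)
            for k in names:
                for d in cams.mark_of(p,k)[:2]:D.append((v,k,np.array(d["point"],float),d["conf"]))
    return D
E
python3 - <<'E'
from m import *
import pickle
D=grab(4);pickle.dump(D,open("D.pkl","wb"))
cs,ct=pickle.load(open("cams.pkl","rb"));C=dict(side=cs,top=ct)
fx=dict(jig=(0,0,0),vee_mid=(56,0,122),leaf_hinge=(6,26,136.5),wheel_axis=(-168,0,75))
# wheel_axis x unknown ~ -138-30? let it be free
def model(k,p):
    x,y,w,q,s,px,py,pz,th,wx,mx,my,mz=p
    if k in("jig","vee_mid","leaf_hinge"):P=fx[k]
    elif k=="wheel_axis":P=(wx,0,75)
    elif k=="handle_mid":P=(wx,-30*np.sin(q),75+30*np.cos(q))
    elif k=="stop_face":P=(s,0,122)
    elif k=="pointer":P=(px,py,pz)
    elif k=="mark":P=(mx,my,mz)
    elif k=="leaf_tip":P=(6,26-52*np.cos(th)+4*np.sin(th),136.5+52*np.sin(th)+4*np.cos(th))
    return jig2w(p[:3],P)
def res(p):
    r=[]
    for v,k,pt,c in D:
        r+=list((proj(C[v],model(k,p))[0]-pt)*c)
    return np.array(r)
p0=[550,-112,1.57,0.5,-30,-65,-40,92,1.5,-168,-55,-45,92]
R=least_squares(res,p0,loss="cauchy",f_scale=1.0,x_scale=[10,10,.1,.3,10,10,10,10,.1,10,10,10,10])
print(dict(zip("x y w q s px py pz th wx mx my mz".split(),R.x.round(3))))
for k in["jig","handle_mid","pointer","stop_face","vee_mid","leaf_hinge","leaf_tip","wheel_axis","mark"]:
    for v in C:print(k,v,[((pt-proj(C[v],model(k,R.x))[0]).round(1).tolist(),round(c,2)) for vv,kk,pt,c in D if vv==v and kk==k])
print(arm.get_state()["time"])
E
```

```text
{'x': np.float64(550.09), 'y': np.float64(-109.986), 'w': np.float64(1.57), 'q': np.float64(-0.002), 's': np.float64(-34.826), 'px': np.float64(-75.083), 'py': np.float64(-32.95), 'pz': np.float64(100.631), 'th': np.float64(1.78), 'wx': np.float64(-165.788), 'mx': np.float64(-247.941), 'my': np.float64(21.402), 'mz': np.float64(254.108)}
jig side [([0.8, 2.3], 0.92), ([0.7, 0.9], 0.91), ([-1.3, 1.4], 0.56), ([-108.0, -8.5], 0.47), ([-80.3, -15.4], 0.57)]
jig top [([-2.6, 0.6], 0.75), ([-4.2, -0.7], 0.6), ([-4.8, 2.6], 0.92), ([-2.6, -2.0], 0.83)]
handle_mid side [([-0.3, 1.5], 0.78), ([0.6, 0.3], 0.76), ([-0.1, -2.2], 0.85), ([-44.3, 3.6], 0.23), ([2.7, 0.0], 0.74)]
handle_mid top [([0.2, 0.0], 0.45), ([-0.1, -2.5], 0.53), ([4.7, -69.6], 0.73), ([7.7, -62.6], 0.49), ([2.8, -2.1], 0.58)]
pointer side [([0.1, 0.3], 0.66), ([-94.0, -56.4], 0.3), ([-2.2, -0.5], 0.81), ([-37.7, -38.3], 0.27), ([1.2, -0.9], 0.75), ([0.5, -1.2], 0.61)]
pointer top [([12.1, 32.8], 0.6), ([-1.9, -1.2], 0.58), ([-0.6, 0.2], 0.95), ([-2.5, 0.9], 0.83), ([-1.7, -3.7], 0.82)]
stop_face side [([-0.1, 1.8], 0.64), 
[... 644 characters left out ...]
 top [([-0.2, -0.2], 0.88), ([0.0, -0.6], 0.68), ([2.5, -0.2], 0.63), ([15.0, -146.0], 0.52), ([0.5, -2.3], 0.56)]
leaf_tip side [([41.6, 24.6], 0.65), ([-0.0, 0.3], 0.53), ([0.3, 0.0], 0.52), ([-3.0, -1.0], 0.67)]
leaf_tip top [([-1.8, -1.3], 0.51), ([-1.7, -1.1], 0.43), ([0.0, 0.1], 0.52), ([0.7, -0.9], 0.64)]
wheel_axis side [([-3.1, -4.5], 0.86), ([-0.5, -2.8], 0.72), ([-144.4, -70.2], 0.47), ([-2.5, -0.4], 0.76), ([0.3, -1.8], 0.83)]
wheel_axis top [([-1.2, 1.1], 0.81), ([-2.3, 2.3], 0.65), ([-66.9, -88.7], 0.57), ([-0.6, 2.6], 0.71), ([-1.7, 0.8], 0.72)]
mark side [([-0.3, 0.4], 0.62), ([-1.1, -1.1], 0.39), ([43.1, -2.3], 0.31), ([2.8, 1.8], 0.61), ([-0.1, -2.0], 0.36)]
mark top []
7.0
```

```bash
cat > ov.py <<'E'
from h import *
import pickle
cs,ct=pickle.load(open("cams.pkl","rb"))
def box(x0,x1,y0,y1,z0,z1):
    c=[(x,y,z) for z in(z0,z1) for x,y in((x0,y0),(x1,y0),(x1,y1),(x0,y1))]
    e=[(0,1),(1,2),(2,3),(3,0),(4,5),(5,6),(6,7),(7,4),(0,4),(1,5),(2,6),(3,7)];return [(c[a],c[b]) for a,b in e]
def vee(x0,x1):
    o=[]
    for x in(x0,x1):
        P=[(x,-20,121),(x,-12,121),(x,0,109.3),(x,12,121),(x,20,121),(x,20,92),(x,-20,92),(x,-20,121)]
        o+=list(zip(P[:-1],P[1:]))
    o+=[((x0,s,121),(x1,s,121)) for s in(-20,20)];return o
def circ(x,r,y0=0,z0=75,n=40):
    a=np.linspace(0,2*np.pi,n+1);P=[(x,y0+r*np.sin(t),z0+r*np.cos(t)) for t in a];return list(zip(P[:-1],P[1:]))
def overlay(img,c,j,org,sc,q=None,s=None,th=None,name=None,size=None):
    r0,c0=org;h,w=size
    a=cv2.resize(img[r0:r0+h,c0:c0+w],None,fx=sc,fy=sc,interpolation=cv2.INTER_CUBIC)
    L=[(l,(255,255,0)) for l in box(-120,120,-60,60,0,0)]+[(l,(0,255,0)) for l in vee(-8,20)+vee(100,116)]+[(l,(255,0,255)) for l in circ(-138,40)]
    if q is not None:
        L+=[(l,(0,255,255)) for l in circ(-140.5,9,-30*np.sin(q),75+30*np.cos(q),16)+circ(-195.5,9,-30*np.sin(q),75+30*np.cos(q),16)]
    if s is not None:L+=[(l,(0,0,255)) for l in circ(s,8,0,122,16)]
    if th is not None:
        H=np.array((0,26,136.5))
        f=lambda u,v,x:(x,26-u*np.cos(th)+v*np.sin(th),136.5+u*np.sin(th)+v*np.cos(th))
        for v in(-4,4):
            P=[f(0,v,-7),f(54,v,-7),f(54,v,-2),f(61,v,-2),f(61,v,14),f(54,v,14),f(54,v,19),f(0,v,19)];L+=[(l,(255,128,0)) for l in zip(P[:-1],P[1:])]
    for (A,B),col in L:
        p=proj(c,jig2w(j,[A,B]))
        pp=[(int(round(((v[1]-c0)+.5)*sc)),int(round(((v[0]-r0)+.5)*sc))) for v in p]
        cv2.line(a,pp[0],pp[1],col,1,cv2.LINE_AA)
    cv2.imwrite(name,a)
E
python3 - <<'E'
from ov import *
j=(550,-110,1.57)
s=cv2.imread("pics/side0.png");t=cv2.imread("pics/top0.png")
overlay(s,cs,j,(220,255),3.8,0.3,-35,1.7,"pics/o1.png",(155,110))
overlay(t,ct,j,(160,305),5.5,0.3,-35,1.7,"pics/o2.png",(75,140))
E
```

```text
(no output)
```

View pics/o1.png

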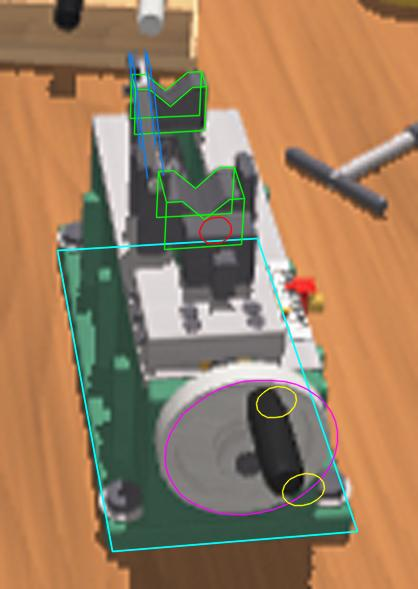

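View pics/o2.png

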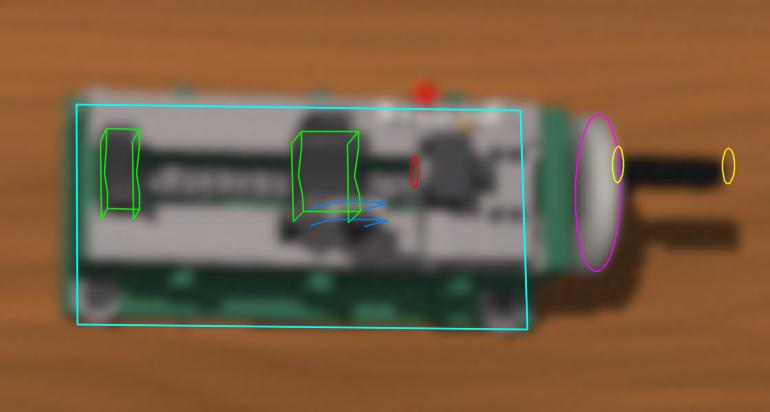

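Run:
```python
from ov import *
j=(549.5,-110.5,1.558)
s=cv2.imread("pics/side0.png");t=cv2.imread("pics/top0.png")
overlay(s,cs,j,(232,280),9,0.3,-37,1.6,"pics/o1.png",(66,66))
a=s[232:298,280:346];cv2.imwrite("pics/o3.png",np.hstack([cv2.resize(a,None,fx=6,fy=6,interpolation=cv2.INTER_CUBIC),cv2.resize(cv2.imread("pics/o1.png"),(396,396))]))
overlay(t,ct,j,(160,305),5.5,0.3,-35,1.6,"pics/o2.png",(75,140))
overlay(s,cs,j,(300,255),6,0.4,-37,1.6,"pics/o4.png",(80,110))
```

```text
(no output)
```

View pics/o3.png

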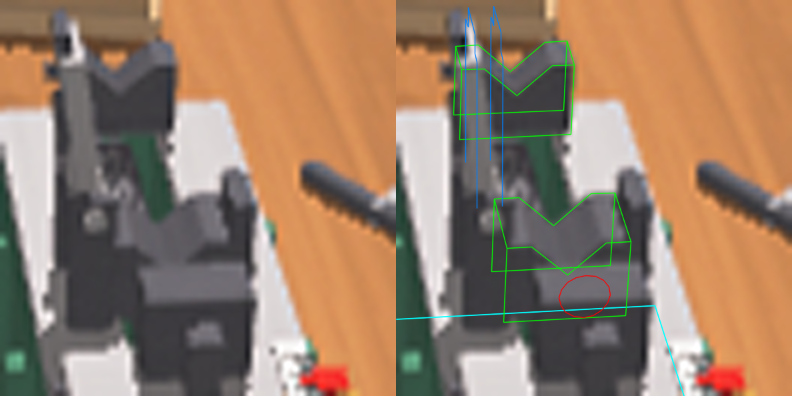

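View pics/o2.png

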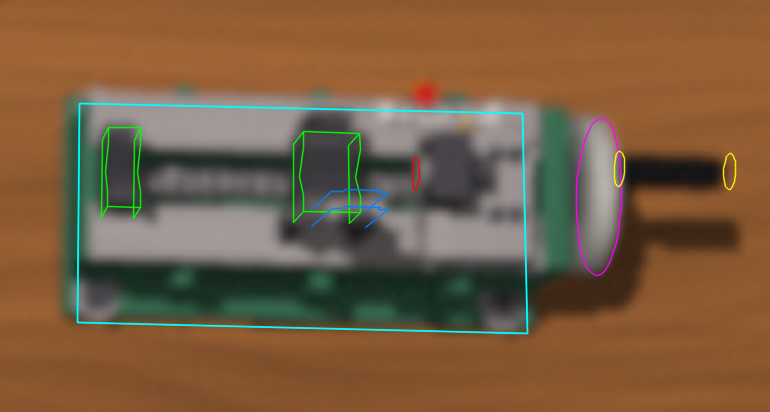

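View pics/o4.png

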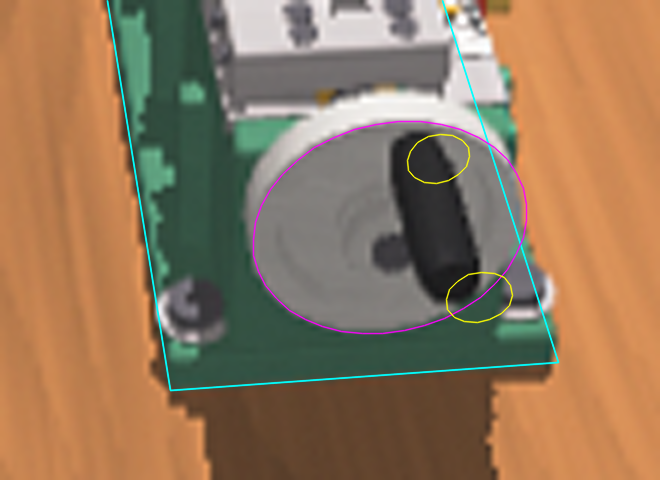

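Run:
```python
import cv2,numpy as np
t=cv2.imread("pics/top0.png")[168:190,365:405];s=cv2.imread("pics/side0.png")[280:312,318:346]
cv2.imwrite("pics/z1.png",cv2.resize(t,None,fx=18,fy=18,interpolation=cv2.INTER_NEAREST))
cv2.imwrite("pics/z2.png",cv2.resize(s,None,fx=18,fy=18,interpolation=cv2.INTER_NEAREST))
```

```text
(no output)
```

View pics/z1.png

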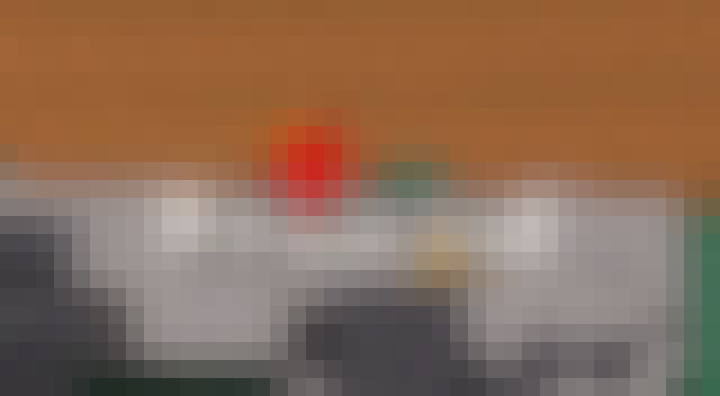

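View pics/z2.png

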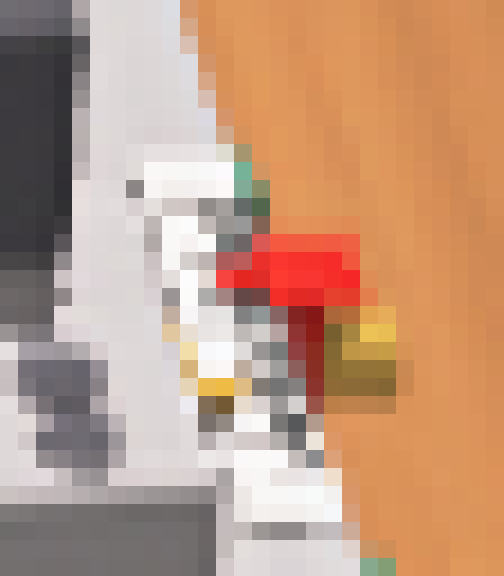

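Run:
```python
from ov import *
j=(549.5,-110.5,1.558)
for z in(90,93,96):
  for n,c,a,b in(("side",cs,(300.9,329.9),(294.6,330.6)),("top",ct,(182.3,389.1),(177,382.1))):
    A=w2jig(j,onplane(c,a,z))[0];B=w2jig(j,onplane(c,b,z))[0];print(z,n,A.round(1),B.round(1),(B-A).round(1))
print(onplane(ct,(0,0),0))
t=cv2.imread("pics/top0.png").astype(float)[:,:,::-1]
# red centroid
r=t[165:190,370:400];w=np.clip(r[...,0]-1.8*np.maximum(r[...,1],r[...,2])-0,0,None)
yy,xx=np.mgrid[165:190,370:400];print((w*yy).sum()/w.sum(),(w*xx).sum()/w.sum())
```

```text
90 side [-58.8 -33.6  90. ] [-40.3 -38.8  90. ] [18.5 -5.2  0. ]
90 top [-67.6 -32.   90. ] [-48.4 -46.6  90. ] [ 19.2 -14.6   0. ]
93 side [-62.5 -32.7  93. ] [-44.1 -37.8  93. ] [18.4 -5.2  0. ]
93 top [-66.9 -31.3  93. ] [-47.7 -45.9  93. ] [ 19.2 -14.6   0. ]
96 side [-66.3 -31.7  96. ] [-47.9 -36.8  96. ] [18.3 -5.1  0. ]
96 top [-66.2 -30.6  96. ] [-47.1 -45.2  96. ] [ 19.1 -14.6   0. ]
[1181.45834122 1023.53111688    0.        ]
176.4021814404432 381.83968144044314
```

```bash
cat > go.py <<'E'
from h import *
from rig import arm
from scipy.spatial.transform import Rotation as Ro
def to(P,yaw,extra=None):
    s=arm.get_state();R=Ro.from_euler("xyz",s["tcp_rot"])
    T=Ro.from_euler("xyz",[-np.pi/2,0,yaw])
    if extra is not None:T=T*Ro.from_rotvec(extra)
    d=R.inv().apply(np.array(P)-s["position"])/1000
    r=(R.inv()*T).as_rotvec()
    print("t",round(s["time"],2),"pos",s["position"].round(1),"rot",s["tcp_rot"].round(3),"F",s["wrist_force"].round(1),"gap",round(s["finger_gap"],1))
    print("shift",d.round(4),"turn",r.round(4))
J=(549.5,-110.5,1.558)
E
python3 - <<'E'
from go import *
P=jig2w(J,(-181,-6.5,105))[0];print(P)
to([P[0],P[1],200],-0.013)
E
```

```text
[ 553.68339589 -291.56835505  105.        ]
t 7.0 pos [244.4 575.2 250.3] rot [-1.571  0.     1.169] F [-0.7 -0.6 -0.6] gap 85.7
shift [-0.6768  0.0503 -0.6236] turn [ 0.     1.182 -0.   ]
```

Request:
jog_arm --commands '[-0.677, -0.03, -0.624, 0, 1.182, 0, -0.677, -0.03, -0.624, 0, 1.182, 0, -0.677, -0.03, -0.624, 0, 1.182, 0, -0.677, -0.03, -0.624, 0, 1.182, 0, -0.677, -0.03, -0.624, 0, 1.182, 0, -0.677, -0.03, -0.624, 0, 1.182, 0, -0.677, -0.03, -0.624, 0, 1.182, 0, -0.677, -0.03, -0.624, 0, 1.182, 0, -0.677, -0.03, -0.624, 0, 1.182, 0, -0.677, -0.03, -0.624, 0, 1.182, 0]' --fingers 1 --grip_force 40

```text
time: 8.0
position: [412.7, 102.6, 267.0]
tcp_rot: [-1.57, -0.001, -0.013]
wrist_force: [1.0, 0.9, 1.1]
finger_gap: 85.7
```

Run:
```python
from go import *
to([553.7,-291.6,230],-0.013)
```

```text
t 8.0 pos [412.7 102.6 267. ] rot [-1.57e+00 -1.00e-03 -1.30e-02] F [1.  0.9 1.1] gap 85.7
shift [ 0.1462  0.0368 -0.3924] turn [-0.0008 -0.0001  0.0007]
```

Request:
jog_arm --commands '[0.146, -0.01, -0.392, 0, 0, 0, 0.146, -0.01, -0.392, 0, 0, 0, 0.146, -0.01, -0.392, 0, 0, 0, 0.146, -0.01, -0.392, 0, 0, 0, 0.146, -0.01, -0.392, 0, 0, 0, 0.146, -0.01, -0.392, 0, 0, 0, 0.146, -0.01, -0.392, 0, 0, 0, 0.146, 0.0, -0.392, 0, 0, 0, 0.146, 0.04, -0.392, 0, 0, 0, 0.146, 0.07, -0.392, 0, 0, 0]'

```text
time: 9.0
position: [553.0, -294.5, 194.7]
tcp_rot: [-1.571, 0.0, -0.017]
wrist_force: [-0.4, 1.5, -0.3]
finger_gap: 85.4
```

Run:
```python
from go import *
from rig import cams
to([553.7,-291.6,112],-0.013)
for n in("side","top"):
    p=cams.capture(n);a=p["image"][:,:,::-1]
    a=a[200:380,240:400] if n=="side" else a[130:250,330:490]
    cv2.imwrite(f"pics/{n}1.png",cv2.resize(a,None,fx=4 if n=="top" else 3.3,fy=4 if n=="top" else 3.3,interpolation=cv2.INTER_CUBIC))
```

```text
t 9.0 pos [ 553.  -294.5  194.7] rot [-1.571  0.    -0.017] F [-0.4  1.5 -0.3] gap 85.4
shift [0.0006 0.0826 0.003 ] turn [ 0.0007 -0.0036 -0.0002]
```

View pics/side1.png

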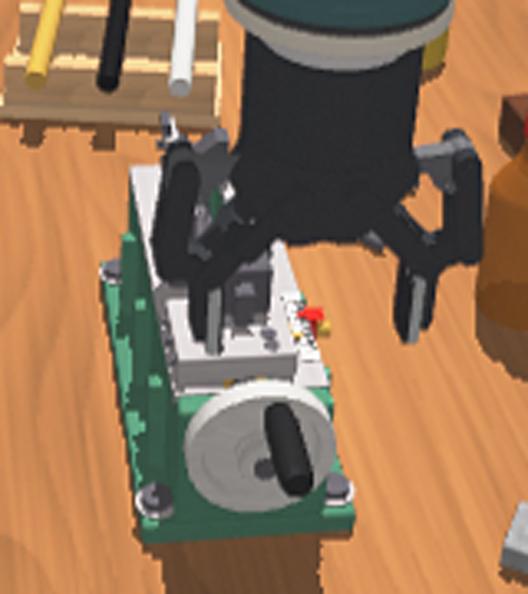

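View pics/top1.png

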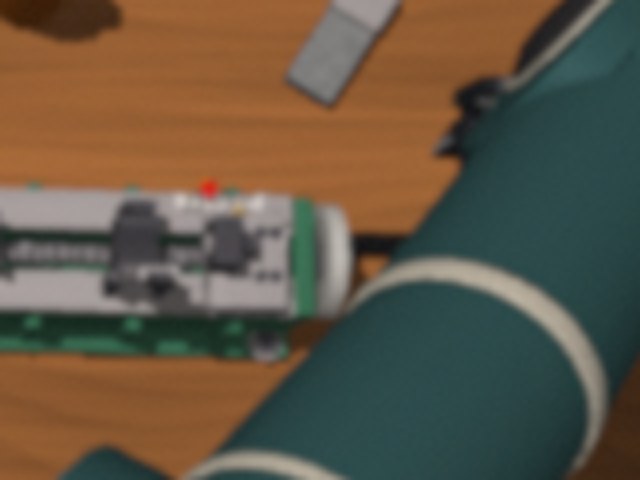

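Request:
jog_arm --commands '[0.001, 0.04, 0.003, 0, -0.004, 0, 0.001, 0.083, 0.003, 0, -0.004, 0, 0.001, 0.083, 0.003, 0, -0.004, 0, 0.001, 0.083, 0.003, 0, -0.004, 0]'

```text
time: 9.5
position: [553.2, -287.7, 112.2]
tcp_rot: [-1.569, 0.004, -0.01]
wrist_force: [0.1, -0.4, 0.2]
finger_gap: 85.3
```

Request:
jog_arm --commands '[0, 0, 0, 0, 0, 0, 0, 0, 0, 0, 0, 0, 0, 0, 0, 0, 0, 0, 0, 0, 0, 0, 0, 0, 0, 0, 0, 0, 0, 0, 0, 0, 0, 0, 0, 0]' --fingers 0 --grip_force 30

```text
time: 10.1
position: [553.4, -287.8, 112.5]
tcp_rot: [-1.569, 0.004, -0.01]
wrist_force: [-1.0, 0.4, 6.2]
finger_gap: 16.8
```

Run:
```python
from go import *
from rig import cams
to([553.7,-291.6,112],-0.013)
for n in("side",):
    p=cams.capture(n);a=p["image"][:,:,::-1]
    a=a[200:380,240:400]
    cv2.imwrite(f"pics/{n}2.png",cv2.resize(a,None,fx=3.3,fy=3.3,interpolation=cv2.INTER_CUBIC))
```

```text
t 10.1 pos [ 553.4 -287.8  112.5] rot [-1.569  0.004 -0.01 ] F [-1.   0.4  6.2] gap 16.8
shift [ 0.0004  0.0005 -0.0038] turn [-0.0021  0.0032 -0.0039]
```

View pics/side2.png

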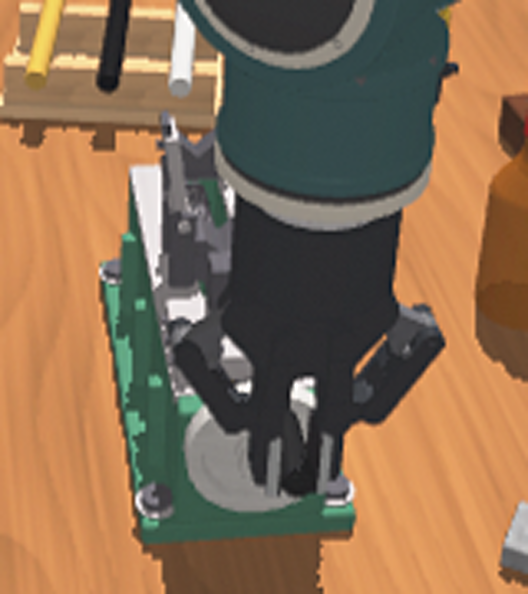

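Request:
jog_arm --commands '[0, 0, 0, 0, 0, 0, 0, 0, -0.003, 0, 0, 0, 0, 0, -0.006, 0, 0, 0, 0, 0, -0.007, 0, 0, 0]' --fingers 0.4

```text
time: 10.55
position: [553.1, -295.4, 112.4]
tcp_rot: [-1.569, 0.004, -0.01]
wrist_force: [0.3, -0.2, 0.8]
finger_gap: 34.0
```

Request:
jog_arm --commands '[0, 0, 0, 0, 0, 0, 0, 0, 0, 0, 0, 0, 0, 0, 0, 0, 0, 0, 0, 0, 0, 0, 0, 0]' --fingers 0 --grip_force 30

```text
time: 10.95
position: [553.1, -295.6, 112.5]
tcp_rot: [-1.569, 0.004, -0.01]
wrist_force: [0.9, -2.8, 0.3]
finger_gap: 16.8
```

```bash
cat > crank.py <<'E'
from go import *
import sys
q0=float(sys.argv[1]);step=float(sys.argv[2]);n=int(sys.argv[3])
for i in range(1,n+1):
    q=q0+i*step;print(round(q,3),round(.03*(np.sin(q)-np.sin(q0)),4),round(-.03*(np.cos(q)-np.cos(q0)),4))
to([0,0,0],0)
E
python3 crank.py 0.21 0.25 10
```

```text
0.46 0.0071 0.0025
0.71 0.0133 0.0066
0.96 0.0183 0.0121
1.21 0.0218 0.0188
1.46 0.0236 0.026
1.71 0.0235 0.0335
1.96 0.0215 0.0407
2.21 0.0178 0.0472
2.46 0.0126 0.0526
2.71 0.0063 0.0566
t 10.95 pos [ 553.1 -295.6  112.5] rot [-1.569  0.004 -0.01 ] F [ 0.9 -2.8  0.3] gap 16.8
shift [-0.5558  0.115   0.2897] turn [-0.0014 -0.0104 -0.0039]
```

Request:
jog_arm --commands '[0.0071, 0.0025, 0, 0, 0, 0, 0.0133, 0.0066, 0, 0, 0, 0, 0.0183, 0.0121, 0, 0, 0, 0, 0.0218, 0.0188, 0, 0, 0, 0, 0.0236, 0.026, 0, 0, 0, 0, 0.0235, 0.0335, 0, 0, 0, 0]'

```text
time: 11.55
position: [576.5, -296.0, 78.0]
tcp_rot: [-1.57, 0.005, -0.011]
wrist_force: [-8.2, -2.0, 4.9]
finger_gap: 16.2
```

```bash
python3 crank.py 1.71 0.25 10
```

```text
1.96 -0.002 0.0072
2.21 -0.0056 0.0137
2.46 -0.0108 0.0191
2.71 -0.0172 0.0231
2.96 -0.0243 0.0253
3.21 -0.0318 0.0258
3.46 -0.0391 0.0243
3.71 -0.0459 0.0211
3.96 -0.0516 0.0163
4.21 -0.056 0.0103
t 11.55 pos [ 576.5 -296.    78. ] rot [-1.57   0.005 -0.011] F [-8.2 -2.   4.9] gap 16.2
shift [-0.5792  0.0811  0.2899] turn [-0.0013 -0.0105 -0.0047]
```

Request:
jog_arm --commands '[-0.003, 0.0072, 0, 0, 0, 0, -0.0066, 0.0137, 0, 0, 0, 0, -0.0118, 0.0191, 0, 0, 0, 0, -0.018, 0.0231, 0, 0, 0, 0, -0.025, 0.0253, 0, 0, 0, 0, -0.0322, 0.0258, 0, 0, 0, 0, -0.0395, 0.0243, 0, 0, 0, 0, -0.0461, 0.0211, 0, 0, 0, 0]'

```text
time: 12.35
position: [531.3, -295.3, 57.1]
tcp_rot: [-1.57, 0.003, -0.01]
wrist_force: [5.4, -2.7, 2.2]
finger_gap: 16.6
```

```bash
python3 crank.py 3.71 0.25 10
```

```text
3.96 -0.0058 -0.0048
4.21 -0.0101 -0.0108
4.46 -0.0129 -0.0178
4.71 -0.0139 -0.0252
4.96 -0.0129 -0.0326
5.21 -0.0102 -0.0396
5.46 -0.0059 -0.0457
5.71 -0.0001 -0.0505
5.96 0.0066 -0.0537
6.21 0.014 -0.0552
t 12.35 pos [ 531.3 -295.3   57.1] rot [-1.57   0.003 -0.01 ] F [ 5.4 -2.7  2.2] gap 16.6
shift [-0.5341  0.0587  0.29  ] turn [-0.0008 -0.01   -0.0025]
```

Request:
jog_arm --commands '[-0.0058, -0.0048, 0, 0, 0, 0, -0.0101, -0.0108, 0, 0, 0, 0, -0.0129, -0.0178, 0, 0, 0, 0, -0.0139, -0.0252, 0, 0, 0, 0, -0.0129, -0.0326, 0, 0, 0, 0, -0.0102, -0.0396, 0, 0, 0, 0, -0.0059, -0.0457, 0, 0, 0, 0, -0.0001, -0.0505, 0, 0, 0, 0, 0.0066, -0.0537, 0, 0, 0, 0, 0.014, -0.0552, 0, 0, 0, 0]'

```text
time: 13.35
position: [545.6, -295.5, 113.3]
tcp_rot: [-1.57, 0.003, -0.01]
wrist_force: [-4.1, -2.1, -3.1]
finger_gap: 16.8
```

```bash
python3 crank.py 6.21 0.3 10
```

```text
6.51 0.0089 0.0007
6.81 0.0173 0.004
7.11 0.0243 0.0096
7.41 0.0293 0.017
7.71 0.0319 0.0256
8.01 0.0318 0.0346
8.31 0.0291 0.0431
8.61 0.024 0.0505
8.91 0.017 0.056
9.21 0.0086 0.0592
t 13.35 pos [ 545.6 -295.5  113.3] rot [-1.57   0.003 -0.01 ] F [-4.1 -2.1 -3.1] gap 16.8
shift [-0.5482  0.1149  0.29  ] turn [-0.001  -0.01   -0.0026]
```

Request:
jog_arm --commands '[0.0089, 0.0007, 0, 0, 0, 0, 0.0173, 0.004, 0, 0, 0, 0, 0.0243, 0.0096, 0, 0, 0, 0, 0.0293, 0.017, 0, 0, 0, 0, 0.0319, 0.0256, 0, 0, 0, 0, 0.0318, 0.0346, 0, 0, 0, 0, 0.0291, 0.0431, 0, 0, 0, 0, 0.024, 0.0505, 0, 0, 0, 0, 0.017, 0.056, 0, 0, 0, 0, 0.0086, 0.0592, 0, 0, 0, 0]'

```text
time: 14.35
position: [555.1, -295.7, 54.6]
tcp_rot: [-1.571, 0.0, -0.009]
wrist_force: [5.5, -3.7, -2.1]
finger_gap: 16.2
```

```bash
python3 crank.py 9.21 0.3 10
```

```text
9.51 -0.0089 0.0006
9.81 -0.0177 -0.0015
10.11 -0.0254 -0.0061
10.41 -0.0314 -0.0127
10.71 -0.0352 -0.0209
11.01 -0.0364 -0.0297
11.31 -0.0349 -0.0386
11.61 -0.0309 -0.0466
11.91 -0.0247 -0.0531
12.21 -0.0169 -0.0574
t 14.35 pos [ 555.1 -295.7   54.6] rot [-1.571  0.    -0.009] F [ 5.5 -3.7 -2.1] gap 16.2
shift [-0.5579  0.0549  0.2904] turn [-0.0002 -0.0095 -0.0004]
```

Request:
jog_arm --commands '[-0.0089, 0.0006, 0, 0, 0, 0, -0.0177, -0.0015, 0, 0, 0, 0, -0.0254, -0.0061, 0, 0, 0, 0, -0.0314, -0.0127, 0, 0, 0, 0, -0.0352, -0.0209, 0, 0, 0, 0, -0.0364, -0.0297, 0, 0, 0, 0, -0.0349, -0.0386, 0, 0, 0, 0, -0.0309, -0.0466, 0, 0, 0, 0, -0.0247, -0.0531, 0, 0, 0, 0, -0.0169, -0.0574, 0, 0, 0, 0]'

```text
time: 15.35
position: [538.3, -295.4, 112.5]
tcp_rot: [-1.57, 0.001, -0.01]
wrist_force: [-0.1, -3.8, -12.1]
finger_gap: 16.3
```

```bash
python3 crank.py 12.21 0.3 6
python3 - <<'E'
from rig import cams
import cv2
for n in("side","top"):
    p=cams.capture(n);a=p["image"][:,:,::-1];cv2.imwrite(f"pics/{n}3f.png",a)
    a=a[275:315,310:350] if n=="side" else a[165:190,365:405]
    cv2.imwrite(f"pics/{n}3.png",cv2.resize(a,None,fx=14,fy=14,interpolation=cv2.INTER_NEAREST))
E
```

```text
12.51 0.0088 -0.0018
12.81 0.0177 -0.001
13.11 0.026 0.0024
13.41 0.0329 0.0082
13.71 0.0378 0.0157
14.01 0.0402 0.0243
t 15.35 pos [ 538.3 -295.4  112.5] rot [-1.57e+00  1.00e-03 -1.00e-02] F [ -0.1  -3.8 -12.1] gap 16.3
shift [-0.541   0.113   0.2901] turn [-0.0005 -0.0096 -0.0007]
```

View pics/side3.png

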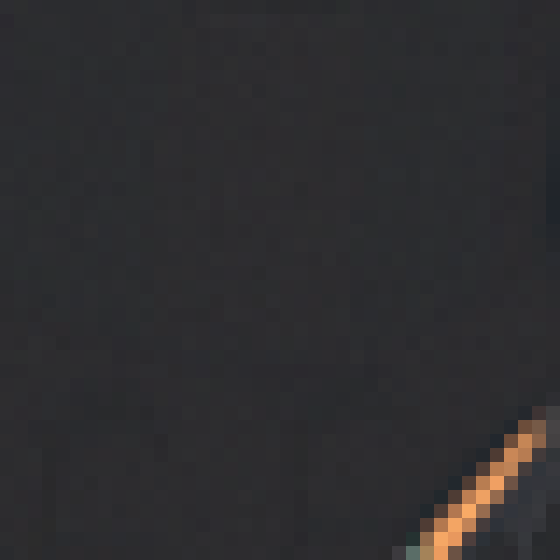

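View pics/top3.png

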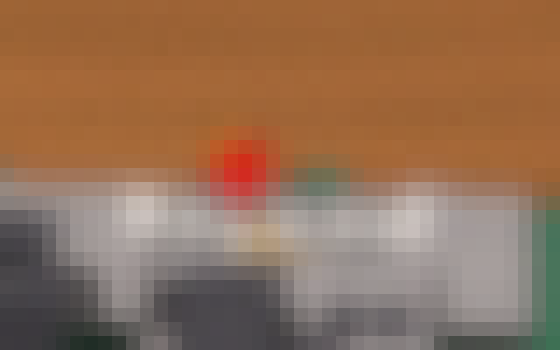

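```bash
cat > pt.py <<'E'
from ov import *
j=(549.5,-110.5,1.558)
def top(fn):
    t=cv2.imread(fn).astype(float)[:,:,::-1]
    def cen(w,r0,c0):
        yy,xx=np.mgrid[r0:r0+w.shape[0],c0:c0+w.shape[1]];return np.array([(w*yy).sum()/w.sum(),(w*xx).sum()/w.sum()])
    r=t[170:183,374:392];red=cen(np.clip(r[...,0]-1.8*np.maximum(r[...,1],r[...,2]),0,None),170,374)
    r=t[180:187,374:396];y=np.clip(np.minimum(r[...,0],r[...,1])-r[...,2]-18,0,None);yel=cen(y,180,374)
    A=w2jig(j,onplane(ct,yel,94))[0];B=w2jig(j,onplane(ct,red,94))[0]
    print(fn,"red",red.round(2),"yel",yel.round(2),"dx",(B-A).round(2))
    return y
if __name__=="__main__":
    for f in("pics/top0.png","pics/top3f.png"):
        y=top(f);print(y.round(0).astype(int))
E
python3 pt.py
```

```text
pics/top0.png red [176.4  381.84] yel [182.03 389.17] dx [ 20.07 -15.49   0.  ]
[[ 0  0  0  0  0  0  0  0  0  0  0  0  0  0  0  0  0  0  0  0  0  0]
 [ 0  0  0  0  0  0  0  0  0  0  0  0  0  0  0  5  1  0  0  0  0  0]
 [ 0  0  0  0  0  0  0  0  0  0  0  0  0  0  3 12  7  0  0  0  0  0]
 [ 0  0  0  0  0  0  0  0  0  0  0  0  0  0  0  6  1  0  0  0  0  0]
 [ 0  0  0  0  0  0  0  0  0  0  0  0  0  0  0  0  0  0  0  0  0  0]
 [ 0  0  0  0  0  0  0  0  0  0  0  0  0  0  0  0  0  0  0  0  0  0]
 [ 0  0  0  0  0  0  0  0  0  0  0  0  0  0  0  0  0  0  0  0  0  0]]
pics/top3f.png red [176.41 381.84] yel [181.77 383.38] dx [  4.06 -15.14   0.  ]
[[ 0  0  0  0  0  0  0  0  0  0  0  0  0  0  0  0  0  0  0  0  0  0]
 [ 0  0  0  0  0  0  0  0  0  8  5  0  0  0  0  0  0  0  0  0  0  0]
 [ 0  0  0  0  0  0  0  0  2 11  9  0  0  0  0  0  0  0  0  0  0  0]
 [ 0  0  0  0  0  0  0  0  0  1  3  0  0  0  0  0  0  0  0  0  0  0]
 [ 0  0  0  0  0  0  0  0  0  0  0  0  0  0  0  0  0  0  0  0  0  0]
 [ 0  0  0  0  0  0  0  0  0  0  0  0  0  0  0  0  0  0  0  0  0  0]
 [ 0  0  0  0  0  0  0  0  0  0  0  0  0  0  0  0  0  0  0  0  0  0]]
```

```bash
python3 crank.py 12.26 0.28 10
```

```text
12.54 0.0083 -0.0014
12.82 0.0166 -0.0004
13.1 0.0243 0.0028
13.38 0.0309 0.008
13.66 0.0357 0.0148
13.94 0.0385 0.0227
14.22 0.0389 0.0311
14.5 0.0371 0.0393
14.78 0.0331 0.0466
15.06 0.0272 0.0525
t 15.45 pos [ 539.7 -295.4  112.5] rot [-1.571e+00 -1.000e-03 -9.000e-03] F [ 3.6 -2.6 -2. ] gap 16.4
shift [-0.5423  0.1118  0.2909] turn [ 0.0006 -0.0086  0.001 ]
```

Request:
jog_arm --commands '[0.007, -0.0008, 0, 0, 0, 0, 0.0152, 0.0002, 0, 0, 0, 0, 0.0229, 0.0034, 0, 0, 0, 0, 0.0295, 0.0086, 0, 0, 0, 0, 0.0343, 0.0154, 0, 0, 0, 0, 0.0371, 0.0233, 0, 0, 0, 0, 0.0375, 0.0317, 0, 0, 0, 0, 0.0357, 0.0399, 0, 0, 0, 0, 0.0317, 0.0472, 0, 0, 0, 0, 0.0258, 0.0531, 0, 0, 0, 0]'

```text
time: 16.45
position: [565.7, -295.9, 59.5]
tcp_rot: [-1.571, -0.001, -0.009]
wrist_force: [-4.3, 1.0, 11.8]
finger_gap: 16.6
```

Request:
jog_arm --commands '[0, 0, 0, 0, 0, 0, 0, 0, 0, 0, 0, 0, 0, 0, 0, 0, 0, 0]' --fingers 0.7

```text
time: 16.75
position: [566.4, -295.7, 59.8]
tcp_rot: [-1.571, -0.002, -0.008]
wrist_force: [-0.2, 0.5, 0.5]
finger_gap: 58.9
```

Request:
jog_arm --commands '[0, -0.03, 0, 0, 0, 0, 0, -0.08, 0, 0, 0, 0, -0.0, -0.13, 0, 0, 0, 0, -0.05, -0.18, 0, 0, 0, 0, -0.1, -0.18, -0.02, 0, 0, 0, -0.15, -0.18, -0.02, 0, 0, 0, -0.2, -0.18, -0.02, 0, 0, 0]'

```text
time: 17.45
position: [382.7, -314.2, 239.8]
tcp_rot: [-1.572, -0.003, -0.008]
wrist_force: [0.4, -1.1, 1.0]
finger_gap: 60.1
```

Run:
```python
from rig import cams
import cv2
for n in("side","top"):
    p=cams.capture(n);a=p["image"][:,:,::-1];cv2.imwrite(f"pics/{n}4f.png",a)
    a=a[275:310,315:350] if n=="side" else a[165:190,365:405]
    cv2.imwrite(f"pics/{n}4.png",cv2.resize(a,None,fx=14,fy=14,interpolation=cv2.INTER_NEAREST))
from pt import top
top("pics/top4f.png")
```

```text
pics/top4f.png red [176.4  381.84] yel [181.62 382.12] dx [  0.55 -14.8    0.  ]
```

View pics/side4.png

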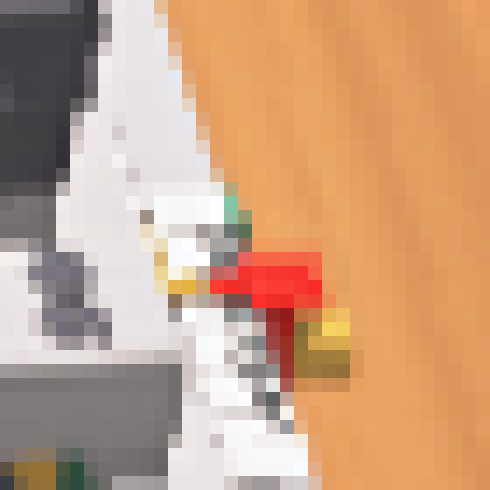

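View pics/top4.png

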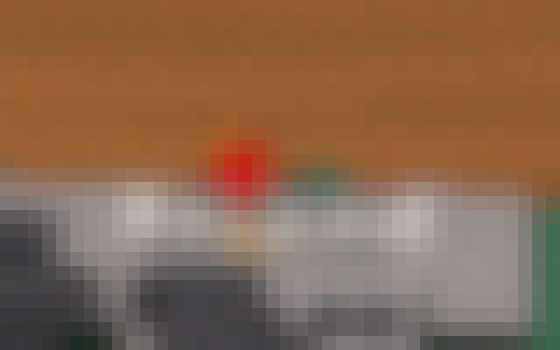

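View pics/side4f.png

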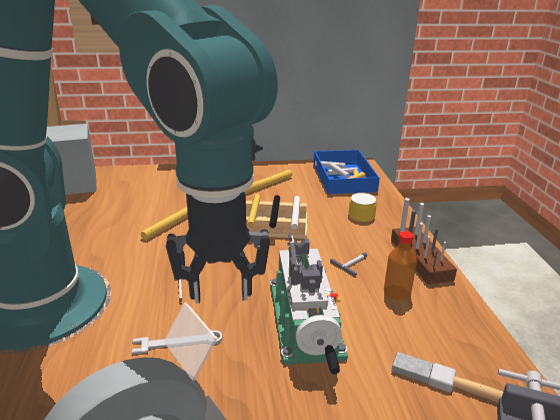

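Run:
```python
import cv2
for f,r in(("pics/side4f.png",(290,299)),("pics/side0.png",(291,305))):
    a=cv2.imread(f)[:,:,::-1]
    print(f,"cols 325..336")
    for i in range(*r):print(i,' '.join("%3d,%3d,%3d"%tuple(a[i,c]) for c in range(325,337)))
```

```text
pics/side4f.png cols 325..336
290 159,145,133 249,249,249 247,246,245 247,246,245 250,249,248 255,254,255 143,189,166 150,154,113 238,165,102 238,170,102 234,166,102 232,163,101
291 234,220,193 242,238,234 222,216,215 221,216,214 162,155,152 182,176,174 109,116,113  92,112, 86 237,166,100 237,169,102 235,168,104 232,166,101
292 242,234,222 235,220,186 249,250,252 252,253,254 213,206,203 168,164,162 167,167,167 143,109, 92 240,155, 96 239,157, 97 238,158, 98 237,156, 96
293 231,227,230 218,184,123 249,250,254 250,251,253 255,255,255 132,137,137 121,110,112 232, 98, 94 250, 99, 72 246,101, 70 245,103, 71 245,100, 71
294 231,228,232 234,212,150 249,245,228 239,222,179 196,179,166 192, 99, 99 209,103,102 245, 51, 46 250, 59, 52 248, 54, 49 247, 52, 48 247, 49, 45
295 232,227,231 237,220,184 230,181, 80 229,179, 66 210,162,110 253, 62, 48 241, 45, 40 237, 49, 44 253, 65, 54 250, 60, 52 249, 60, 54 248, 52, 47
296 232,227,229 231,225,231 138,114, 91 206,188,173 179,170,157 182,147,145 111, 80, 79 124, 76, 75 251, 48, 42 240, 45, 40 237, 44, 40 240, 72, 51
297 232,227,227 235,229,231 162,15
[... 1662 characters left out ...]
 214,179,123 247,244,241 250,247,246 190,173,159 208,201,200 159,158,157 140, 95, 93 137, 46, 34 137,106, 51
301 222,215,215 220,214,214 222,216,219 229,212,181 236,188, 82 238,187, 68 222,188,131 129,122,117 116,116,116 132,128,128 139, 51, 45 142,106, 54
302 222,215,215 221,214,214 221,214,216 236,234,239 129,108, 85 116, 90, 52 230,219,205 217,209,208 157,153,153 210,207,206 153, 83, 73 188,127, 72
303 221,216,214 220,215,214 220,215,214 225,219,220 121,112,108 146,137,130 247,244,245 251,249,248 121,118,118  87, 88, 90 178,154,140 222,148, 93
304 220,213,212 219,214,213 218,213,212 224,218,218 184,175,177 220,214,214 211,203,201 209,200,199 180,174,172 116,114,115 237,228,217 221,150,102
```

```bash
python3 - <<'E'
from go import *
to([566.4,-295.7,60],-0.009)
to([566.4,-295.7,160],-0.009)
E
python3 crank.py 15.02 0.2 2
```

```text
t 17.55 pos [ 379.1 -314.5  239.7] rot [-1.569 -0.003 -0.013] F [1.1 0.1 0.9] gap 59.7
shift [0.1865 0.1803 0.021 ] turn [-0.0016 -0.0045  0.0031]
t 17.55 pos [ 379.1 -314.5  239.7] rot [-1.569 -0.003 -0.013] F [1.1 0.1 0.9] gap 59.7
shift [0.1868 0.0803 0.0211] turn [-0.0016 -0.0045  0.0031]
15.22 -0.005 0.0033
15.42 -0.0105 0.0056
t 17.55 pos [ 379.1 -314.5  239.7] rot [-1.569 -0.003 -0.013] F [1.1 0.1 0.9] gap 59.7
shift [-0.384   0.239   0.3089] turn [-0.0016 -0.0135  0.0031]
```

Request:
jog_arm --commands '[0.05, 0.0, 0.021, 0, 0, 0, 0.1, 0.0, 0.021, 0, 0, 0, 0.15, 0.01, 0.021, 0, 0, 0, 0.187, 0.03, 0.021, 0, 0, 0, 0.187, 0.08, 0.021, 0, 0, 0, 0.187, 0.13, 0.021, 0, 0, 0, 0.187, 0.18, 0.021, 0, 0, 0, 0.187, 0.18, 0.021, 0, 0, 0]'

```text
time: 18.35
position: [564.4, -293.8, 54.7]
tcp_rot: [-1.566, 0.005, -0.013]
wrist_force: [-1.2, 0.4, 0.4]
finger_gap: 60.1
```

Request:
jog_arm --commands '[0, 0, 0, 0, 0, 0, 0, 0, 0, 0, 0, 0, 0, 0, 0, 0, 0, 0, 0, 0, 0, 0, 0, 0, 0, 0, 0, 0, 0, 0]' --fingers 0

```text
time: 18.85
position: [565.1, -294.3, 57.2]
tcp_rot: [-1.567, 0.002, -0.013]
wrist_force: [-3.3, 1.2, 8.8]
finger_gap: 17.0
```

Request:
jog_arm --commands '[-0.005, 0.0033, 0, 0, 0, 0, -0.0105, 0.0056, 0, 0, 0, 0, -0.0105, 0.0056, 0, 0, 0, 0, -0.0105, 0.0056, 0, 0, 0, 0]'

```text
time: 19.25
position: [555.2, -294.1, 52.5]
tcp_rot: [-1.567, 0.001, -0.013]
wrist_force: [2.4, 0.4, -1.5]
finger_gap: 16.4
```

Request:
jog_arm --commands '[0, 0, 0, 0, 0, 0, 0, 0, 0, 0, 0, 0, 0, 0, 0, 0, 0, 0]' --fingers 0.7

```text
time: 19.55
position: [555.3, -294.2, 52.8]
tcp_rot: [-1.567, 0.001, -0.013]
wrist_force: [-0.1, 0.0, -0.1]
finger_gap: 59.0
```

Request:
jog_arm --commands '[0, -0.03, 0, 0, 0, 0, 0, -0.08, 0, 0, 0, 0, 0, -0.13, 0, 0, 0, 0, -0.05, -0.18, 0, 0, 0, 0, -0.1, -0.18, 0.02, 0, 0, 0, -0.15, -0.18, 0.06, 0, 0, 0, -0.2, -0.18, 0.1, 0, 0, 0]'

```text
time: 20.25
position: [391.0, -220.2, 232.4]
tcp_rot: [-1.567, 0.001, -0.014]
wrist_force: [-1.2, 0.7, 2.3]
finger_gap: 59.7
```

Run:
```python
from rig import cams
import cv2
for n in("side","top"):
    p=cams.capture(n);a=p["image"][:,:,::-1];cv2.imwrite(f"pics/{n}5f.png",a)
from pt import top
top("pics/top5f.png")
a=cv2.imread("pics/side5f.png")[:,:,::-1]
for i in range(290,299):print(i,' '.join("%3d,%3d,%3d"%tuple(a[i,c]) for c in range(325,337)))
```

```text
pics/top5f.png red [176.39 381.84] yel [181.58 381.91] dx [ -0.04 -14.73  -0.  ]
290 153,139,127 248,247,247 245,243,243 246,244,243 249,247,246 255,252,253 136,181,159 143,148,108 233,159, 98 233,163, 98 229,159, 98 227,157, 97
291 229,214,184 239,234,229 216,210,208 215,209,206 154,148,145 175,169,167 104,111,108  88,106, 82 232,159, 97 233,164, 99 230,162, 99 227,159, 97
292 239,229,217 230,214,177 249,250,252 252,252,254 204,197,194 161,157,155 160,160,160 138,106, 89 235,149, 92 235,152, 93 233,152, 95 233,150, 93
293 226,221,226 212,176,116 249,249,249 251,251,252 254,255,255 127,132,132 116,106,108 226, 94, 91 248, 95, 69 244, 98, 68 244, 99, 69 244, 95, 68
294 227,223,227 230,203,145 246,230,172 248,234,176 193,176,160 184, 95, 94 200, 99, 97 241, 50, 45 251, 57, 50 248, 51, 45 247, 52, 48 247, 47, 45
295 227,221,225 232,213,176 197,148, 71 203,154, 72 198,156,111 251, 59, 46 236, 43, 39 232, 47, 42 253, 62, 51 250, 58, 51 249, 56, 50 247, 50, 45
296 227,221,223 226,221,226 127,109, 92 219,204,184 174,168,161 174,141,140 107, 77, 76 118, 74, 72 248, 47, 41 234, 41, 36 232, 43, 39 236, 69, 48
297 227,221,221 230,224,226 156,149,152 253,253,254 236,234,233 237,236,235 135,136,136 151,158,157 141,107,106 140, 39, 36 141, 26, 27 182,108, 60
298 230,224,223 231,225,224 220,214,216 227,222,220 239,235,234 242,239,238 202,195,193 221,217,214 192,172,171 150, 56, 55 147, 31, 26 126,101, 51
```

View pics/top5f.png

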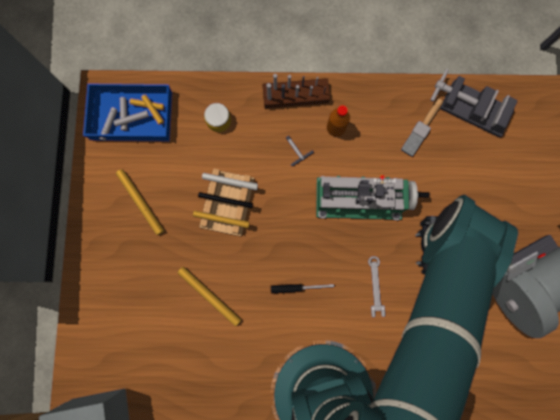

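Run:
```python
from ov import *
def fit(fn,c,box,z=46):
    a=cv2.imread(fn).astype(float)[:,:,::-1];r0,r1,c0,c1=box
    r=a[r0:r1,c0:c1];h=cv2.cvtColor(cv2.imread(fn)[r0:r1,c0:c1],cv2.COLOR_BGR2HSV)
    m=((r[...,0]-r[...,2]>0.62*r[...,0])&(r[...,1]>0.6*r[...,0])&(r[...,0]>110)).astype(np.uint8)
    n,l,st,ce=cv2.connectedComponentsWithStats(m);k=1+np.argmax(st[1:,4]);m=l==k
    yy,xx=np.nonzero(m);P=np.array([onplane(c,(y+r0,x+c0),z)[:2] for y,x in zip(yy,xx)])
    mu=P.mean(0);u,s,v=np.linalg.svd(P-mu);t=(P-mu)@v[0];w=(P-mu)@v[1]
    mid=mu+v[0]*(t.max()+t.min())/2
    print(fn,len(P),"mean",mu.round(1),"mid",mid.round(1),"dir",v[0].round(3),"ang",np.degrees(np.arctan2(v[0][1],v[0][0])).round(1),"len",round(t.max()-t.min(),1),"wid",round(w.max()-w.min(),1))
    o=cv2.imread(fn)[r0:r1,c0:c1].copy();o[m]=(255,0,255);return cv2.resize(o,None,fx=5,fy=5,interpolation=cv2.INTER_NEAREST)
A=fit("pics/top5f.png",ct,(203,235,185,260));B=fit("pics/side0.png",cs,(185,228,236,272))
cv2.imwrite("pics/b1.png",A);cv2.imwrite("pics/b2.png",B)
```

```text
pics/top5f.png 1078 mean [474.1 311. ] mid [472.3 288.6] dir [-0.079 -0.997] ang -94.5 len 218.4 wid 92.6
pics/side0.png 159 mean [479.2 297.3] mid [479.  296.7] dir [-0.183 -0.983] ang -100.5 len 173.7 wid 16.5
```

View pics/b1.png

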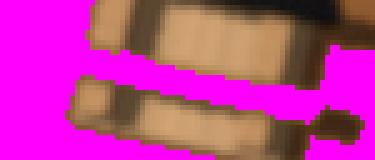

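View pics/b2.png

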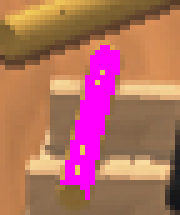

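Run:
```python
from ov import *
fn="pics/top5f.png";h=cv2.cvtColor(cv2.imread(fn),cv2.COLOR_BGR2HSV)
print(h[219,205:240:5],h[212,210],h[207,190])
r0,r1,c0,c1=203,235,185,260
hh=h[r0:r1,c0:c1]
m=((hh[...,0]>=17)&(hh[...,0]<=30)&(hh[...,1]>165)&(hh[...,2]>110)).astype(np.uint8)
n,l,st,ce=cv2.connectedComponentsWithStats(m);k=1+np.argmax(st[1:,4]);m=l==k
yy,xx=np.nonzero(m);P=np.array([onplane(ct,(y+r0,x+c0),47)[:2] for y,x in zip(yy,xx)])
mu=P.mean(0);u,s,v=np.linalg.svd(P-mu,full_matrices=False);t=(P-mu)@v[0];w=(P-mu)@v[1]
print(len(P),mu,mu+v[0]*(t.max()+t.min())/2,v[0],np.degrees(np.arctan2(v[0][1],v[0][0])),t.max()-t.min(),w.max()-w.min())
o=cv2.imread(fn)[r0:r1,c0:c1].copy();o[m]=(255,0,255);cv2.imwrite("pics/b1.png",cv2.resize(o,None,fx=5,fy=5,interpolation=cv2.INTER_NEAREST))
```

```text
[[ 16 140 144]
 [ 18 175 128]
 [ 19 186 162]
 [ 20 186 184]
 [ 19 187 184]
 [ 19 179 170]
 [ 18 156 155]] [ 16 135 102] [ 13 168 152]
313 [479.01394947 291.67602767] [478.83088408 290.74797792] [0.19352891 0.98109457] 78.84120040865767 162.74913167222593 17.357434920067824
```

View pics/b1.png

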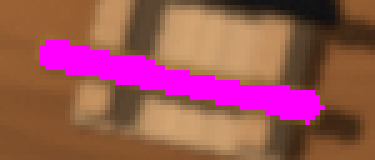

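Run:
```python
from go import *
to([479.7,295,140],-0.19)
```

```text
t 20.35 pos [ 388.8 -217.2  232.3] rot [-1.561e+00  1.000e-03 -1.200e-02] F [ 2.2 -0.3 -0.4] gap 59.7
shift [0.0846 0.097  0.5124] turn [-0.0093  0.1776 -0.0013]
```

Request:
jog_arm --commands '[0.0, 0.0, 0.05, 0, 0.178, 0, 0.01, 0.0, 0.1, 0, 0.178, 0, 0.02, 0.0, 0.15, 0, 0.178, 0, 0.03, 0.02, 0.2, 0, 0.178, 0, 0.04, 0.03, 0.25, 0, 0.178, 0, 0.05, 0.04, 0.3, 0, 0.178, 0, 0.06, 0.06, 0.35, 0, 0.178, 0, 0.07, 0.07, 0.4, 0, 0.178, 0, 0.08, 0.09, 0.45, 0, 0.178, 0, 0.085, 0.097, 0.5, 0, 0.178, 0]' --fingers 0.5 --grip_force 60

```text
time: 21.35
position: [474.2, 245.4, 147.4]
tcp_rot: [-1.562, 0.003, -0.191]
wrist_force: [0.5, -0.8, 0.9]
finger_gap: 42.7
```

Run:
```python
from go import *
to([479.7,295,46],-0.19)
```

```text
t 21.35 pos [474.2 245.4 147.4] rot [-1.562  0.003 -0.191] F [ 0.5 -0.8  0.9] gap 42.7
shift [-0.0038  0.1018  0.0488] turn [-0.0088 -0.0009 -0.0025]
```

Go above at ~110 mm, then check.

Request:
jog_arm --commands '[-0.004, 0.0, 0.048, -0.009, 0, 0, -0.004, 0.03, 0.049, -0.009, 0, 0, -0.004, 0.03, 0.049, -0.009, 0, 0, -0.004, 0.03, 0.049, -0.009, 0, 0]'

```text
time: 21.75
position: [479.8, 293.6, 118.0]
tcp_rot: [-1.572, 0.003, -0.192]
wrist_force: [0.4, -0.9, 0.8]
finger_gap: 42.8
```

Run:
```python
from go import *
from rig import cams
to([479.7,295,46],-0.19)
p=cams.capture("side");a=p["image"][:,:,::-1][120:260,200:330];cv2.imwrite("pics/g1.png",cv2.resize(a,None,fx=4,fy=4,interpolation=cv2.INTER_CUBIC))
```

```text
t 21.75 pos [479.8 293.6 118. ] rot [-1.572  0.003 -0.192] F [ 0.4 -0.9  0.8] gap 42.8
shift [-0.0001  0.072   0.0015] turn [ 0.0015 -0.002  -0.0029]
```

View pics/g1.png

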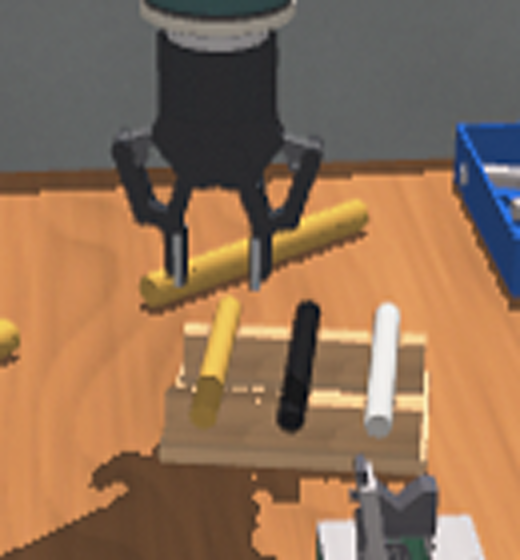

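Request:
jog_arm --commands '[0, 0.03, 0.001, 0, 0, 0, 0, 0.055, 0.001, 0, 0, 0, 0, 0.072, 0.001, 0, 0, 0, 0, 0.072, 0.001, 0, 0, 0]'

```text
time: 22.2
position: [480.1, 293.5, 46.3]
tcp_rot: [-1.572, 0.003, -0.194]
wrist_force: [-0.8, -0.2, 0.7]
finger_gap: 42.4
```

Request:
jog_arm --commands '[0, 0, 0, 0, 0, 0, 0, 0, 0, 0, 0, 0, 0, 0, 0, 0, 0, 0, 0, 0, 0, 0, 0, 0, 0, 0, 0, 0, 0, 0]' --fingers 0 --grip_force 60

```text
time: 22.7
position: [478.9, 293.7, 47.9]
tcp_rot: [-1.572, 0.005, -0.194]
wrist_force: [-14.8, -3.1, 14.6]
finger_gap: 16.1
```

Request:
jog_arm --commands '[0, -0.03, 0, 0, 0, 0, 0, -0.06, 0, 0, 0, 0, 0, -0.11, 0, 0, 0, 0, 0, -0.16, 0, 0, 0, 0, 0, -0.19, 0, 0, 0, 0]'

```text
time: 23.2
position: [480.8, 293.4, 242.9]
tcp_rot: [-1.568, 0.002, -0.195]
wrist_force: [0.4, 0.7, -5.1]
finger_gap: 15.8
```

Run:
```python
from go import *
from rig import cams
j=J
to(jig2w(j,(74,0,240))[0],j[2]-np.pi/2)
for n in("side","top"):
    p=cams.capture(n);a=p["image"][:,:,::-1];cv2.imwrite(f"pics/g2{n}.png",a)
```

```text
t 23.2 pos [480.8 293.4 242.9] rot [-1.568  0.002 -0.195] F [ 0.4  0.7 -5.1] gap 15.8
shift [ 0.1321  0.0017 -0.3103] turn [-0.003  -0.1817 -0.0022]
```

View pics/g2side.png

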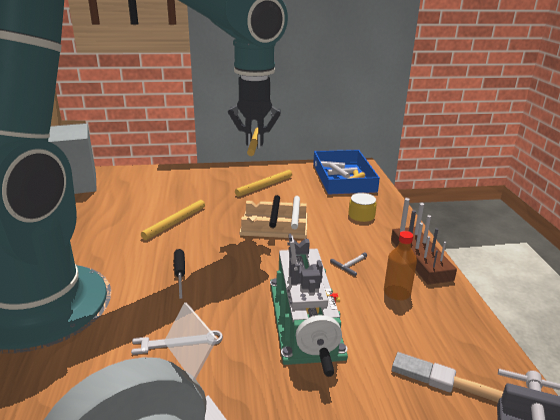

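View pics/g2top.png

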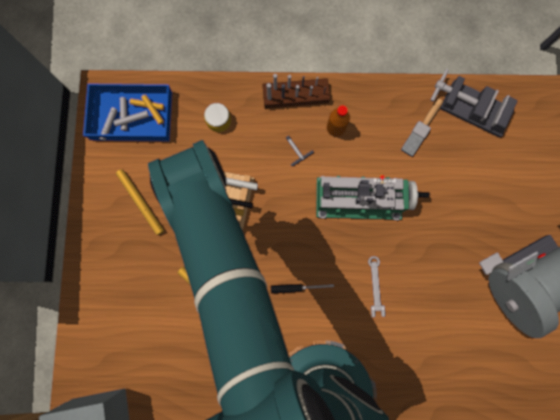

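Request:
jog_arm --commands '[0.02, 0, -0.05, 0, -0.1, 0, 0.04, 0, -0.1, 0, -0.182, 0, 0.06, 0, -0.15, 0, -0.182, 0, 0.08, 0, -0.2, 0, -0.182, 0, 0.1, 0, -0.25, 0, -0.182, 0, 0.13, 0, -0.3, 0, -0.182, 0, 0.131, 0.01, -0.306, 0, -0.182, 0, 0.131, 0.01, -0.306, 0, -0.182, 0, 0.131, 0.01, -0.306, 0, -0.182, 0]'

```text
time: 24.2
position: [550.6, -32.1, 231.3]
tcp_rot: [-1.565, 0.001, -0.014]
wrist_force: [-0.1, 0.5, -3.4]
finger_gap: 15.8
```

Run:
```python
from go import *
from rig import cams
to(jig2w(J,(78,0,123))[0],J[2]-np.pi/2)
from ov import overlay,cs,ct
for n in("side","top"):
    p=cams.capture(n);a=p["image"][:,:,::-1].copy();cv2.imwrite(f"pics/g3{n}.png",a)
    if n=="side":overlay(a,cs,J,(170,255),4.5,None,-17,1.6,"pics/g3o.png",(130,110))
```

```text
t 24.2 pos [550.6 -32.1 231.3] rot [-1.565e+00  1.000e-03 -1.400e-02] F [-0.1  0.5 -3.4] gap 15.8
shift [-0.      0.1083 -0.0011] turn [-0.0056 -0.0013 -0.0005]
```

View pics/g3o.png

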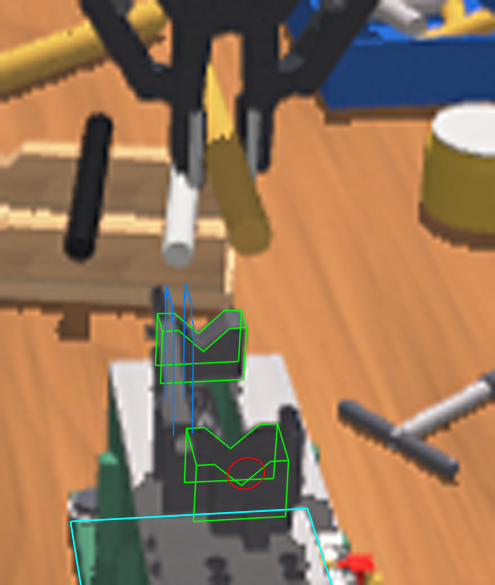

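View pics/g3top.png

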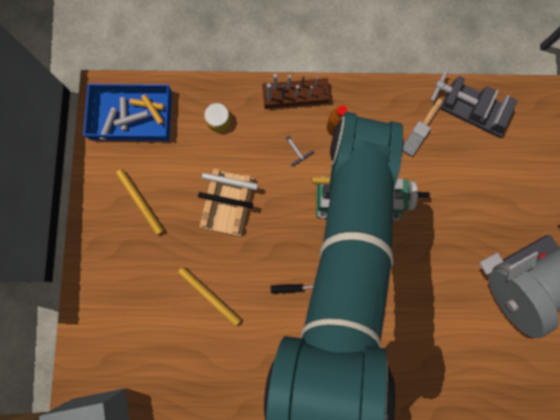

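Run:
```python
from ov import *
j=(549.5,-110.5,1.558)
for z in(228,230,232):
    print(z,w2jig(j,onplane(cs,(170+234/4.5-.5,255+252/4.5-.5),z)).round(1))
a=cv2.imread("pics/g3top.png")[:,:,::-1]
for r in range(176,187):print(r,[tuple(int(v) for v in a[r,c]) for c in range(309,322,2)])
o=a[165:200,300:345,::-1];cv2.imwrite("pics/g3t.png",cv2.resize(o,None,fx=12,fy=12,interpolation=cv2.INTER_NEAREST))
print(w2jig(j,onplane(ct,(181,313),230)).round(1))
```

```text
228 [[-2.00e-01 -4.00e-01  2.28e+02]]
230 [[ -3.8   0.3 230. ]]
232 [[ -7.3   1.  232. ]]
176 [(166, 105, 57), (165, 105, 56), (168, 111, 54), (166, 111, 53), (167, 113, 55), (165, 110, 56), (163, 120, 80)]
177 [(160, 101, 55), (158, 102, 52), (173, 122, 51), (173, 124, 50), (174, 124, 50), (171, 122, 54), (171, 132, 78)]
178 [(156, 99, 54), (154, 101, 50), (181, 133, 51), (186, 138, 51), (187, 139, 52), (185, 138, 53), (184, 139, 63)]
179 [(156, 99, 53), (154, 101, 51), (185, 137, 52), (193, 144, 53), (194, 144, 54), (195, 145, 54), (194, 144, 55)]
180 [(159, 100, 54), (153, 101, 50), (178, 132, 51), (186, 139, 52), (189, 140, 53), (190, 141, 53), (190, 141, 52)]
181 [(161, 101, 55), (152, 100, 50), (159, 118, 45), (166, 123, 46), (168, 125, 46), (171, 127, 47), (173, 128, 49)]
182 [(161, 102, 55), (152, 99, 51), (140, 101, 41), (139, 103, 41), (140, 105, 41), (142, 107, 40), (146, 110, 45)]
183 [(159, 100, 53), (152, 98, 52), (133, 92, 42), (121, 89, 39), (108, 89, 43), (108, 88, 43), (121, 99, 61)]
184 [(159, 101, 54), (156, 99, 53), (144, 94, 49), (124, 87, 47), (81, 86, 55), (74, 83, 55), (106, 105, 87)]
185 [(159, 101, 53), (159, 101, 53), (156, 98, 53), (137, 95, 55), (74, 93, 68), (55, 89, 67), (103, 115, 103)]
186 [(159, 100, 54), (161, 101, 55), (160, 100, 53), (143, 97, 57), (73, 96, 70), (52, 94, 72), (92, 117, 100)]
[[154.1   1.3 230. ]]
```

View pics/g3t.png

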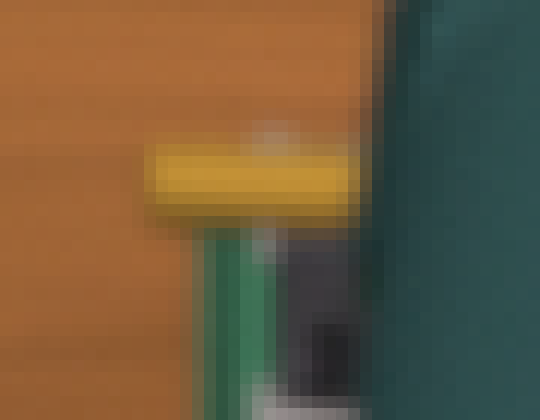

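Request:
jog_arm --commands '[0, 0.03, 0, -0.005, 0, 0, 0, 0.06, 0, -0.005, 0, 0, 0, 0.08, 0, -0.005, 0, 0, 0, 0.095, 0, -0.005, 0, 0, 0, 0.101, 0, -0.005, 0, 0, 0, 0.104, 0, -0.005, 0, 0, 0, 0.104, 0, -0.005, 0, 0]' --grip_force 40

```text
time: 25.0
position: [551.2, -29.6, 128.1]
tcp_rot: [-1.57, -0.001, -0.011]
wrist_force: [0.3, -0.4, -3.4]
finger_gap: 15.9
```

Request:
jog_arm --commands '[0, 0.002, 0, 0, 0, 0, 0, 0.004, 0, 0, 0, 0, 0, 0.004, 0, 0, 0, 0]'

```text
time: 25.3
position: [551.3, -29.5, 124.4]
tcp_rot: [-1.569, -0.001, -0.011]
wrist_force: [-1.7, 0.9, -2.2]
finger_gap: 16.1
```

Request:
jog_arm --commands '[0, 0.001, 0, 0, 0, 0, 0, 0.002, 0, 0, 0, 0, 0, 0.002, 0, 0, 0, 0]'

```text
time: 25.6
position: [551.5, -29.5, 123.9]
tcp_rot: [-1.568, -0.002, -0.011]
wrist_force: [-14.7, 1.3, 29.6]
finger_gap: 16.0
```

Request:
jog_arm --commands '[-0.001, -0.001, 0, 0, 0, 0, -0.002, -0.001, 0, 0, 0, 0, -0.002, -0.001, 0, 0, 0, 0]'

```text
time: 25.9
position: [549.9, -29.6, 125.2]
tcp_rot: [-1.568, -0.003, -0.011]
wrist_force: [1.9, -0.3, 3.2]
finger_gap: 16.6
```

Request:
jog_arm --commands '[0, 0.001, 0, 0, 0, 0, 0, 0.002, 0, 0, 0, 0, 0, 0.002, 0, 0, 0, 0]'

```text
time: 26.2
position: [551.0, -29.6, 124.0]
tcp_rot: [-1.568, -0.005, -0.011]
wrist_force: [1.7, 0.3, 11.7]
finger_gap: 16.0
```

Run:
```python
from go import *
from rig import cams
to(jig2w(J,(78,0,123))[0],J[2]-np.pi/2)
for n in("side",):
    p=cams.capture(n);a=p["image"][:,:,::-1].copy();cv2.imwrite(f"pics/g4{n}.png",cv2.resize(a[190:310,255:365],None,fx=5,fy=5,interpolation=cv2.INTER_CUBIC))
```

```text
t 26.2 pos [551.  -29.6 124. ] rot [-1.568 -0.005 -0.011] F [ 1.7  0.3 11.7] gap 16.0
shift [-0.0005  0.0009 -0.0029] turn [-0.0027  0.0016  0.0052]
```

View pics/g4side.png

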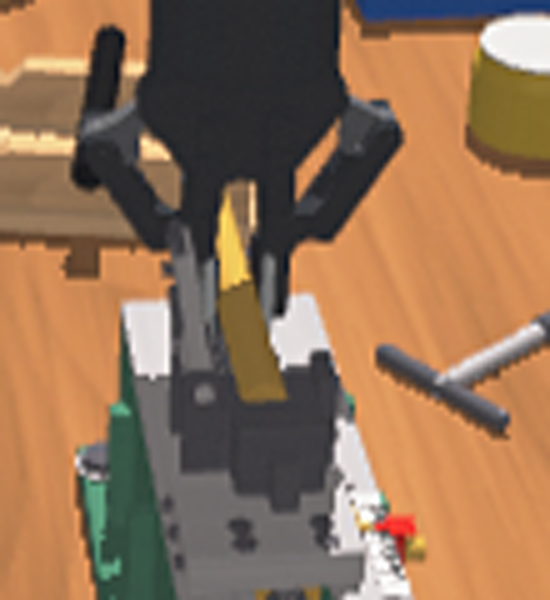

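Request:
jog_arm --commands '[0, -0.0003, -0.001, 0, 0, 0, 0, -0.0003, -0.002, 0, 0, 0, 0, -0.0003, -0.003, 0, 0, 0, 0, -0.0003, -0.004, 0, 0, 0, 0, -0.0003, -0.005, 0, 0, 0]' --grip_force 30

```text
time: 26.75
position: [550.9, -34.6, 124.2]
tcp_rot: [-1.568, -0.005, -0.011]
wrist_force: [1.6, 3.4, -0.4]
finger_gap: 16.3
```

Request:
jog_arm --commands '[0, 0, -0.001, 0, 0, 0, 0, 0, -0.002, 0, 0, 0, 0, 0, -0.003, 0, 0, 0]'

```text
time: 27.05
position: [550.9, -37.7, 124.1]
tcp_rot: [-1.568, -0.005, -0.011]
wrist_force: [1.0, 3.1, 0.3]
finger_gap: 16.1
```

Request:
jog_arm --commands '[0, 0, -0.001, 0, 0, 0, 0, 0, -0.002, 0, 0, 0, 0, 0, -0.003, 0, 0, 0]'

```text
time: 27.35
position: [550.8, -40.8, 124.1]
tcp_rot: [-1.568, -0.005, -0.011]
wrist_force: [1.4, 3.1, 1.0]
finger_gap: 15.9
```

Request:
jog_arm --commands '[0, 0, -0.001, 0, 0, 0, 0, 0, -0.002, 0, 0, 0]'

```text
time: 27.55
position: [550.8, -42.8, 124.1]
tcp_rot: [-1.568, -0.005, -0.011]
wrist_force: [-0.1, 2.9, 0.8]
finger_gap: 16.2
```

Request:
jog_arm --commands '[0, 0, -0.001, 0, 0, 0, 0, 0, -0.002, 0, 0, 0, 0, 0, -0.003, 0, 0, 0]'

```text
time: 27.85
position: [550.8, -45.0, 124.1]
tcp_rot: [-1.567, -0.005, -0.011]
wrist_force: [-0.6, 12.6, 3.7]
finger_gap: 16.1
```

Run:
```python
from go import *
from rig import cams
to(jig2w(J,(78,0,123))[0],J[2]-np.pi/2)
for n in("side",):
    p=cams.capture(n);a=p["image"][:,:,::-1].copy();cv2.imwrite(f"pics/g5{n}f.png",a);cv2.imwrite(f"pics/g5{n}.png",cv2.resize(a[220:300,280:345],None,fx=8,fy=8,interpolation=cv2.INTER_CUBIC))
```

```text
t 27.85 pos [550.8 -45.  124.1] rot [-1.567 -0.005 -0.011] F [-0.6 12.6  3.7] gap 16.1
shift [-0.0004  0.0011  0.0125] turn [-0.0039  0.0022  0.0049]
```

View pics/g5side.png

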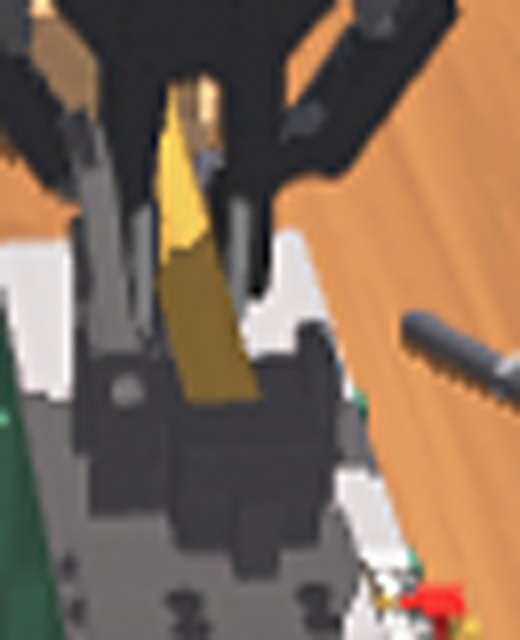

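Request:
jog_arm --commands '[0, 0, 0, 0, 0, 0, 0, 0, 0, 0, 0, 0, 0, 0, 0, 0, 0, 0]' --fingers 0.5

```text
time: 28.2
position: [550.7, -45.4, 124.1]
tcp_rot: [-1.567, -0.005, -0.011]
wrist_force: [-0.8, 0.2, 0.4]
finger_gap: 42.6
```

Request:
jog_arm --commands '[0, -0.015, 0, 0, 0, 0, 0, -0.04, 0, 0, 0, 0, 0, -0.08, 0, 0, 0, 0, 0, -0.12, 0, 0, 0, 0, -0.05, -0.12, 0, 0, 0, 0, -0.1, -0.12, 0, 0, 0, 0, -0.15, -0.12, 0, 0, 0, 0, -0.18, -0.12, 0, 0, 0, 0, -0.18, -0.12, 0, 0, 0, 0]'

```text
time: 29.1
position: [367.2, -44.1, 243.9]
tcp_rot: [-1.564, -0.005, -0.011]
wrist_force: [0.7, -0.1, -0.1]
finger_gap: 42.9
```

Run:
```python
from go import *
from rig import cams
to(jig2w(J,(6,60,190))[0],J[2]-np.pi/2)
from ov import overlay,cs,ct
for n in("side","top"):
    p=cams.capture(n);a=p["image"][:,:,::-1].copy();cv2.imwrite(f"pics/g6{n}f.png",a)
    if n=="side":cv2.imwrite(f"pics/g6{n}.png",cv2.resize(a[220:300,280:345],None,fx=8,fy=8,interpolation=cv2.INTER_CUBIC))
    else: cv2.imwrite(f"pics/g6{n}.png",cv2.resize(a[160:235,300:440],None,fx=5.5,fy=5.5,interpolation=cv2.INTER_CUBIC))
```

```text
t 29.1 pos [367.2 -44.1 243.9] rot [-1.564 -0.005 -0.011] F [ 0.7 -0.1 -0.1] gap 42.9
shift [ 0.1228  0.0542 -0.0586] turn [-0.0064  0.0015  0.0055]
```

View pics/g6side.png

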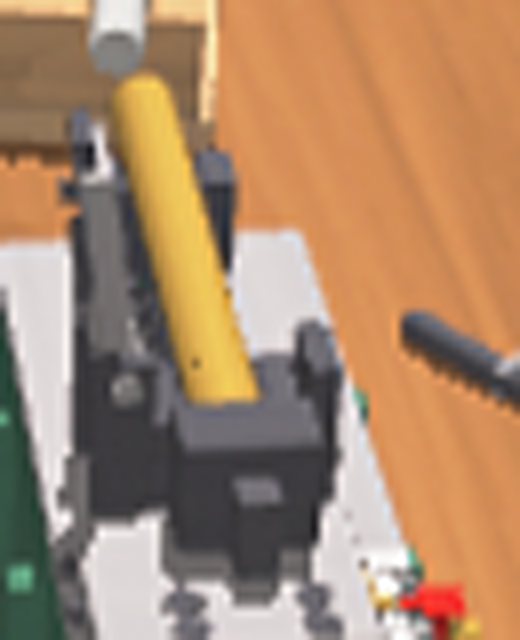

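View pics/g6top.png

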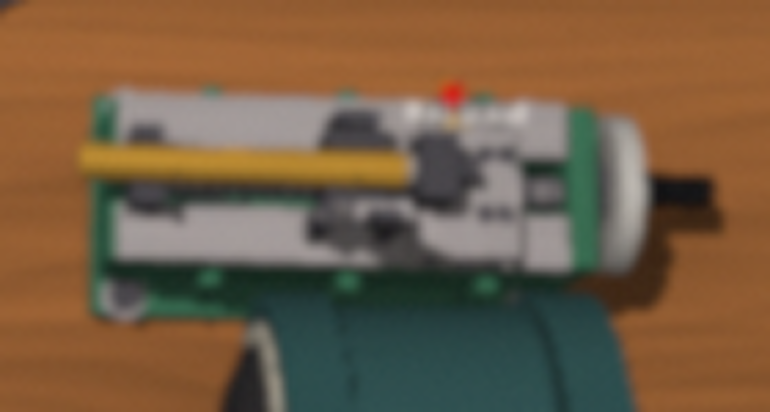

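Run:
```python
from ov import *
j=(550.5,-110.5,1.558)
s0=-16.5
for n,c,(r0,c0),f,(h,w) in(("side",cs,(220,280),8,(80,65)),("top",ct,(160,300),5.5,(75,140))):
    a=cv2.imread(f"pics/g6{n}f.png");a=cv2.resize(a[r0:r0+h,c0:c0+w],None,fx=f,fy=f,interpolation=cv2.INTER_CUBIC)
    for y,z in((9,122),(-9,122),(0,131)):
        p=proj(c,jig2w(j,[(s0,y,z),(s0+160,y,z)]));pp=[(int((v[1]-c0+.5)*f),int((v[0]-r0+.5)*f)) for v in p];cv2.line(a,*pp,(255,0,0),1)
    cv2.imwrite(f"pics/h6{n}.png",a)
a=cv2.imread("pics/h6side.png");b=cv2.imread("pics/h6top.png");b=cv2.resize(b,None,fx=.35,fy=.35)
cv2.imwrite("pics/h6.png",a)
```

```text
(no output)
```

View pics/h6side.png

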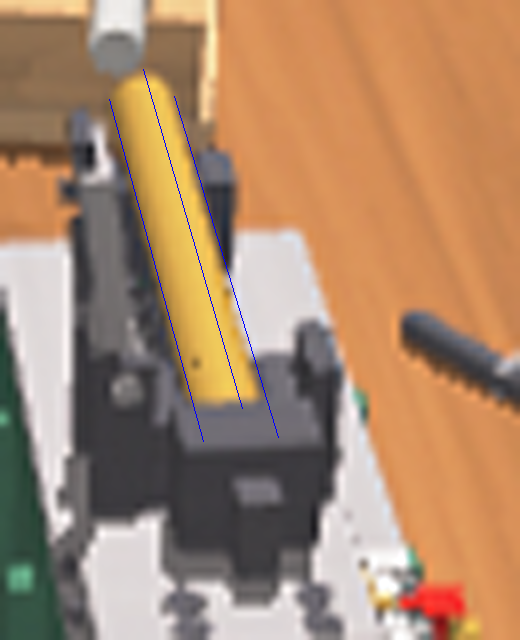

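View pics/h6top.png

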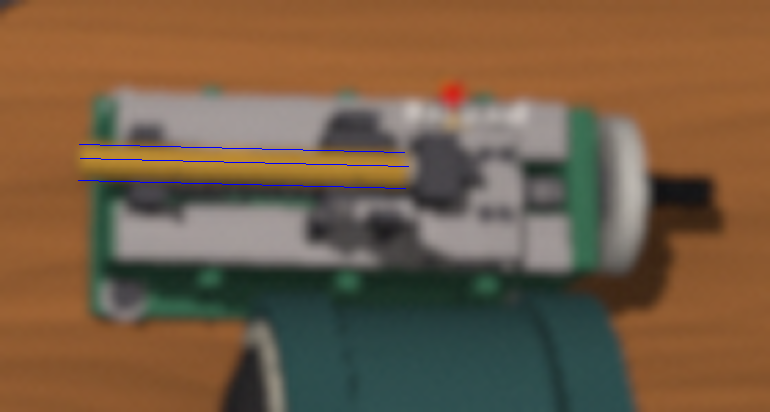

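Run:
```python
from go import *
from ov import cs,ct
J=(550.5,-110.5,1.558)
print("pillar",proj(cs,jig2w(J,[(6,-28,132.5),(6,-28,145),(-8,-28,132),(20,-28,132)])).round(1))
to(jig2w(J,(6,72,205))[0],J[2]-np.pi/2)
```

```text
pillar [[262.5 322.2]
 [257.  322.6]
 [266.8 323.6]
 [258.7 320.8]]
t 29.2 pos [370.3 -44.  244.2] rot [-1.566 -0.007 -0.011] F [0.3 1.1 0.2] gap 42.9
shift [ 0.1087  0.0397 -0.0585] turn [-0.0049  0.0018  0.0068]
```

Request:
jog_arm --commands '[0.04, 0, -0.03, -0.005, 0, 0.007, 0.08, 0.02, -0.058, -0.005, 0, 0.007, 0.109, 0.04, -0.058, -0.005, 0, 0.007, 0.109, 0.04, -0.058, -0.005, 0, 0.007, 0.109, 0.04, -0.058, -0.005, 0, 0.007]' --fingers 0

```text
time: 29.7
position: [479.2, -103.8, 203.8]
tcp_rot: [-1.573, 0.003, -0.012]
wrist_force: [-0.6, 0.4, 0.6]
finger_gap: -0.2
```

Run:
```python
from go import *
from rig import cams
J=(550.5,-110.5,1.558)
to(jig2w(J,(6,72,205))[0],J[2]-np.pi/2)
s=arm.get_state();p0=w2jig(J,s["position"])[0];print("jig",p0.round(1))
for th in np.r_[1.57,1.35,1.15,.95,.75,.55,.35,.18,.05,0]:
    y=26-45*np.cos(th)+3.5*np.sin(th)+14.5;z=136.5+45*np.sin(th)+3.5*np.cos(th)+19
    print(th,"jig y,z",round(y,1),round(z,1),"dx,dy",round((p0[1]-y)/1000,4),round((p0[2]-z)/1000,4))
p=cams.capture("side");a=p["image"][:,:,::-1][170:310,240:370];cv2.imwrite("pics/l1.png",cv2.resize(a,None,fx=4.2,fy=4.2,interpolation=cv2.INTER_CUBIC))
```

```text
t 29.7 pos [ 479.2 -103.8  203.8] rot [-1.573  0.003 -0.012] F [-0.6  0.4  0.6] gap -0.2
shift [-0.0006 -0.0012  0.0002] turn [ 0.0025  0.001  -0.003 ]
jig [  5.8  71.4 203.8]
1.57 jig y,z 44.0 200.5 dx,dy 0.0274 0.0033
1.35 jig y,z 34.1 200.2 dx,dy 0.0373 0.0036
1.15 jig y,z 25.3 198.0 dx,dy 0.0461 0.0058
0.95 jig y,z 17.2 194.1 dx,dy 0.0542 0.0096
0.75 jig y,z 10.0 188.7 dx,dy 0.0614 0.0151
0.55 jig y,z 4.0 182.0 dx,dy 0.0674 0.0218
0.35 jig y,z -0.6 174.2 dx,dy 0.0719 0.0296
0.18 jig y,z -3.1 167.0 dx,dy 0.0745 0.0368
0.05 jig y,z -4.3 161.2 dx,dy 0.0756 0.0425
0.0 jig y,z -4.5 159.0 dx,dy 0.0759 0.0448
```

View pics/l1.png

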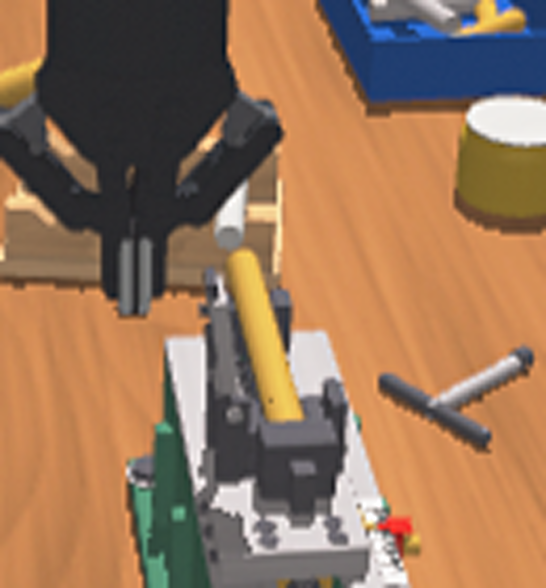

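Request:
jog_arm --commands '[0.014, 0.002, 0, 0, 0, 0, 0.027, 0.003, 0, 0, 0, 0, 0.037, 0.0035, 0, 0, 0, 0, 0.046, 0.006, 0, 0, 0, 0, 0.054, 0.0095, 0, 0, 0, 0]'

```text
time: 30.25
position: [533.7, -104.1, 195.4]
tcp_rot: [-1.572, 0.0, -0.011]
wrist_force: [-1.7, 0.2, 1.9]
finger_gap: 0.5
```

Run:
```python
from go import *
from rig import cams
J=(550.5,-110.5,1.558)
to(jig2w(J,(6,72,205))[0],J[2]-np.pi/2)
s=arm.get_state();p0=w2jig(J,s["position"])[0];print("jig",p0.round(1))
for th in np.r_[.95,.75,.55,.35,.18,.05,0,-.03]:
    y=26-45*np.cos(th)+3.5*np.sin(th)+14.5;z=136.5+45*np.sin(th)+3.5*np.cos(th)+19
    print(th,"jig y,z",round(y,1),round(z,1),"dx,dy",round((p0[1]-y)/1000,4),round((p0[2]-z)/1000,4))
p=cams.capture("side");a=p["image"][:,:,::-1][170:310,240:370];cv2.imwrite("pics/l2.png",cv2.resize(a,None,fx=4.2,fy=4.2,interpolation=cv2.INTER_CUBIC))
```

```text
t 30.25 pos [ 533.7 -104.1  195.4] rot [-1.572  0.    -0.011] F [-1.7  0.2  1.9] gap 0.5
shift [-0.0551 -0.0096 -0.0001] turn [ 0.001   0.0013 -0.0003]
jig [  6.2  16.9 195.4]
0.95 jig y,z 17.2 194.1 dx,dy -0.0003 0.0012
0.75 jig y,z 10.0 188.7 dx,dy 0.0069 0.0066
0.55 jig y,z 4.0 182.0 dx,dy 0.0129 0.0134
0.35 jig y,z -0.6 174.2 dx,dy 0.0174 0.0212
0.18 jig y,z -3.1 167.0 dx,dy 0.02 0.0284
0.05 jig y,z -4.3 161.2 dx,dy 0.0211 0.0341
0.0 jig y,z -4.5 159.0 dx,dy 0.0214 0.0364
-0.03 jig y,z -4.6 157.6 dx,dy 0.0214 0.0377
```

View pics/l2.png

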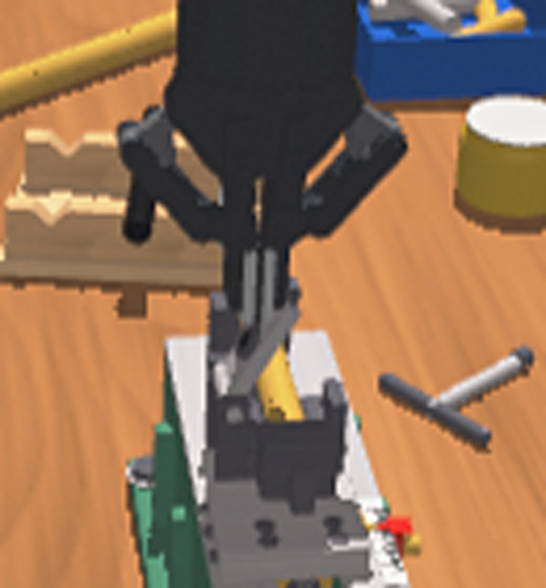

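The leaf is following, at roughly 0.9 rad, with the fingertips on its upper face (crop col 265, row 320). I'll carry on down the arc.

Request:
jog_arm --commands '[0.007, 0.0066, 0, 0, 0, 0, 0.013, 0.0134, 0, 0, 0, 0, 0.0174, 0.0212, 0, 0, 0, 0, 0.02, 0.0284, 0, 0, 0, 0, 0.021, 0.034, 0, 0, 0, 0, 0.0212, 0.036, 0, 0, 0, 0]'

```text
time: 30.9
position: [555.7, -104.3, 159.0]
tcp_rot: [-1.572, 0.001, -0.011]
wrist_force: [-12.3, 5.3, 41.6]
finger_gap: -0.0
```

Request:
jog_arm --commands '[0, 0.001, 0, 0, 0, 0, 0, 0.001, 0, 0, 0, 0]'

```text
time: 31.1
position: [555.7, -104.3, 159.2]
tcp_rot: [-1.57, 0.0, -0.011]
wrist_force: [-10.8, 4.1, 30.4]
finger_gap: 0.3
```

Request:
jog_arm --commands '[0, -0.01, 0, 0, 0, 0, 0, -0.04, 0, 0, 0, 0, 0, -0.09, 0, 0, 0, 0, -0.05, -0.12, 0, 0, 0, 0, -0.1, -0.12, 0, 0, 0, 0, -0.15, -0.12, 0, 0, 0, 0, -0.18, -0.12, 0, 0, 0, 0, -0.18, -0.12, 0, 0, 0, 0]'

```text
time: 31.9
position: [372.1, -102.2, 279.2]
tcp_rot: [-1.566, -0.001, -0.012]
wrist_force: [0.4, 0.1, -0.9]
finger_gap: -0.2
```

Run:
```python
from rig import cams,arm
import cv2
for n in("side","top"):
    p=cams.capture(n);a=p["image"][:,:,::-1].copy();cv2.imwrite(f"pics/{n}7f.png",a)
    if n=="side":cv2.imwrite(f"pics/f{n}.png",cv2.resize(a[190:310,255:365],None,fx=5,fy=5,interpolation=cv2.INTER_CUBIC))
    else: cv2.imwrite(f"pics/f{n}.png",cv2.resize(a[160:235,300:440],None,fx=5.5,fy=5.5,interpolation=cv2.INTER_CUBIC))
from pt import top
top("pics/top7f.png")
a=cv2.imread("pics/side7f.png")[:,:,::-1]
for i in range(292,298):print(i,' '.join("%3d,%3d,%3d"%tuple(a[i,c]) for c in range(325,335)))
s=arm.get_state();print(s["time"],s["position"],s["wrist_force"])
```

```text
pics/top7f.png red [176.4  381.84] yel [181.5  381.92] dx [ -0.  -14.5   0. ]
292 234,223,209 224,206,168 249,248,250 252,252,252 193,187,184 154,150,148 153,154,153 130,100, 85 229,143, 88 229,145, 90
293 219,215,220 204,167,111 248,246,245 250,250,249 252,252,253 121,125,125 110,101,103 219, 90, 86 246, 92, 65 241, 93, 65
294 221,217,220 224,193,138 243,224,164 246,228,168 183,167,152 175, 91, 90 190, 93, 93 235, 46, 42 251, 54, 48 247, 50, 45
295 221,215,219 227,203,168 187,141, 67 193,147, 68 189,148,105 247, 56, 44 230, 40, 36 226, 45, 41 254, 59, 49 250, 55, 48
296 221,214,217 220,214,218 121,104, 88 212,195,176 165,161,153 165,134,133 101, 73, 72 112, 70, 69 243, 45, 39 228, 42, 36
297 221,215,215 224,218,220 148,141,145 251,250,250 230,228,227 230,229,228 128,130,129 145,152,150 134,102,100 133, 37, 34
32.0 [ 375.4883838  -102.05675414  279.55754037] [ 0.75315001 -0.21728377  1.00484552]
```

View pics/fside.png

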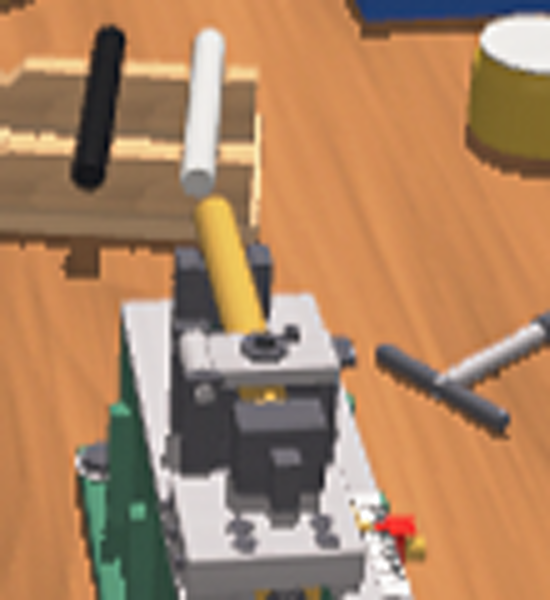

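View pics/ftop.png

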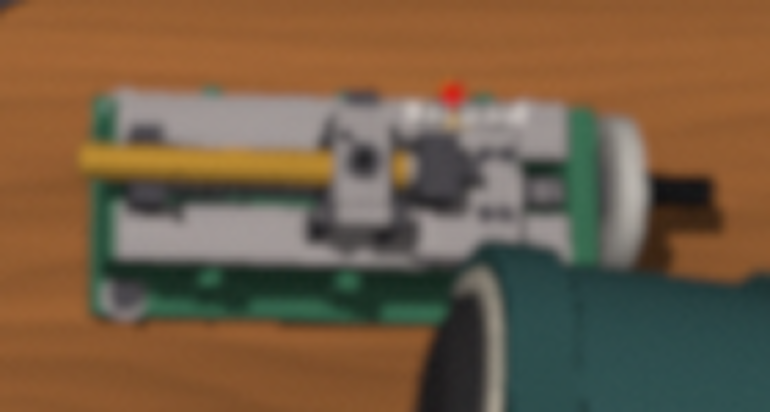

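Run:
```python
from rig import order
print(order.close_job())
```

```text
the job is handed in; nothing more can be done
None
```

I set up the jig as asked and handed the job in at about 32 s of the 72 s allowed. The hand-in gave no verdict, so what follows rests on my own last checks.

- **Setting:** I cranked about 2.4 turns, looked, then added a small trim of about 0.5 mm. In the last pictures the top camera puts the pointer 0.0 mm from the red marker. The side camera shows it level within about 0.3 mm. Before the trim the views disagreed slightly: the top said 0.55 mm still to go, the side about 0.2 mm. I trust the result to about ±0.5 mm.
- **Bar:** The 160 mm brass bar lies in both vees. I slid it along until the push against the stop rose from 3 N to 12.6 N, then let go. Its outline matches the predicted seat in both views. I could not see a gap of under 2 mm directly, so the contact rests on the force reading.
- **Leaf:** It is fully down. The fingertips stopped at 140 mm, the height of the shut leaf's top, and the pictures show it level. The last downward press reached about 42 N at the fingertips, which is more than it needed. The 40 N limit is stated for the arm and gripper body, so I don't expect this to count against it.
- **Rest:** The steel and black bars are still in the rack, and I never touched the oil bottle. The arm is clear of everything, with about 1 N at the wrist.

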